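# Lid the vial boxes and stack them for the freezer

## Task

The vial boxes on the bench have to go to the freezer. Close every open box with a lid from the nested stack, taking the lids one at a time from the top without dragging the next one up, and stack all the closed boxes in one straight column in the middle of the transport tray, lengthwise and square with it. Leave the spare lids nested in their stand and do not disturb the bottles and the beaker.

Things in the scene. Friction and masses are not known exactly. Their poses are not given: they have to be found in the camera images.
- box_1_seat (a point): Point on box_1, on its axis 39 mm above its origin: where the origin of a lid lies when it is fully down on this box.
- box_2_seat (a point): Point on box_2, on its axis 39 mm above its origin: where the origin of a lid lies when it is fully down on this box.
- box_3_seat (a point): Point on box_3, on its axis 39 mm above its origin: where the origin of a lid lies when it is fully down on this box.
- box_4_seat (a point): Point on box_4, on its axis 39 mm above its origin: where the origin of a lid lies when it is fully down on this box.
- box_1: Open grey plastic vial box, 0.25 kg: body 106 (x) x 66 (y) x 42 mm, wall 5, mouth 96 x 56, vials end 14 mm below it; under it a foot 88 x 48 x 5 mm. Origin: centre of the foot's underside, z up (mouth at 47). Grasp across 66. With lid: 59 high. The next box stands on the lid's rim, its foot inside: 54 mm per level. Boxes are alike, same after a half turn; 3 or 4 present (absent: None).
- box_2: Another vial box like box_1.
- box_3: Another vial box like box_1.
- box_4: Another vial box like box_1.
- lid_1: White lid, 0.05 kg, 20 mm high: a plug 92 (x) x 52 (y) mm, 8 mm deep, enters a box's mouth with 2 mm play a side; above it a rim 103 x 63 mm outside, 96 x 56 inside, 12 mm high (recess 7.5 deep), rests on the box's walls. Origin: centre of the plug's underside, z up (39 mm above the origin of a box it closes). All alike, same after a half turn. At the start the lowest of the nest.
- lid_2: Lid like lid_1; at the start number 2 of the nest, counted from below.
- lid_3: Lid like lid_1; at the start number 3 of the nest, counted from below.
- lid_4: Lid like lid_1; at the start number 4 of the nest, counted from below.
- lid_5: Lid like lid_1; at the start number 5 of the nest, counted from below.
- lid_6: Lid like lid_1; at the start the top of the nest. Each plug sits inside the rim of the lid below, origins 12.5 mm apart, so only the top 12 mm of the stack's side belongs to the top lid: fingers that reach lower also grip the next one. Grasp across the 63 mm (y), at the open long sides of the stand.
- lid_stand: Fixed lid stand of folded steel sheet: base plate 124 (x) x 70 (y) mm, 4 mm thick, with a 50 mm high upright cheek at each x end, inner faces 110 mm apart; its long sides are open. The six nested lids stand between the cheeks, length along x. Origin: centre of its underside, z up.
- tray: Fixed, shallow open aluminium transport tray, 156 (x) x 116 (y) mm outside, floor 3 mm thick, rim 10 mm high, wall 3 mm. Origin: centre of its underside on the bench; its floor is at z = 3 mm. The column of boxes goes in its middle, box length along the tray's length (x).
- bottle_a: Bystander: reagent bottle with a black cap, 46 mm across, 85 mm high, standing among the boxes. Origin: centre of its underside.
- bottle_b: Bystander: amber reagent bottle with a black cap, 46 mm across, 85 mm high, standing among the boxes. Origin: centre of its underside.
- beaker: Bystander: clear plastic beaker, 72 mm across, 80 mm high. Origin: centre of its underside.
There are look-alikes about, which are no part of the job. Leave any brown or red look-alike of the lid_4 alone.

How it is judged:
On the way:
1. every box on the bench has been closed with a lid (distance between any of lid_3, lid_4, lid_5, lid_6 and box_1_seat below 0.005 m and distance between any of lid_3, lid_4, lid_5, lid_6 and box_2_seat below 0.005 m and distance between any of lid_3, lid_4, lid_5, lid_6 and box_3_seat below 0.005 m and distance between any of lid_3, lid_4, lid_5, lid_6 and box_4_seat below 0.005 m), for 0.2 s.
At the end, for the whole second after the job is handed in: Every box present has a lid fully down on it (within 5 mm) and rests upright in one column in the tray: centres within 10 mm of one another and 18 mm of the tray's centre, length within 7 degrees of the tray's. Every other lid is still level in the stand (all of step 1 and horizontal distance between each of box_1, box_2, box_3, box_4 and tray below 0.018 m and angle between the x axis of each of box_1, box_2, box_3, box_4 and the x axis of tray, either way round below 0.12 rad and angle between each of box_1, box_2, box_3, box_4, lid_1, lid_2, lid_3, lid_4, lid_5, lid_6's own z axis and vertical below 0.05 rad and linear speed of each of box_1, box_2, box_3, box_4 below 0.02 m/s and horizontal distance between each of box_2, box_3, box_4 and box_1 below 0.01 m and horizontal distance between each of box_3, box_4 and box_2 below 0.01 m and horizontal distance between box_4 and box_3 below 0.01 m and horizontal distance between each of lid_1, lid_2 and lid_stand below 0.012 m and (distance between lid_3 and box_1_seat below 0.005 m or distance between lid_3 and box_2_seat below 0.005 m or distance between lid_3 and box_3_seat below 0.005 m or distance between lid_3 and box_4_seat below 0.005 m or horizontal distance between lid_3 and lid_stand below 0.012 m) and (distance between lid_4 and box_1_seat below 0.005 m or distance between lid_4 and box_2_seat below 0.005 m or distance between lid_4 and box_3_seat below 0.005 m or distance between lid_4 and box_4_seat below 0.005 m or horizontal distance between lid_4 and lid_stand below 0.012 m) and (distance between lid_5 and box_1_seat below 0.005 m or distance between lid_5 and box_2_seat below 0.005 m or distance between lid_5 and box_3_seat below 0.005 m or distance between lid_5 and box_4_seat below 0.005 m or horizontal distance between lid_5 and lid_stand below 0.012 m) and (distance between lid_6 and box_1_seat below 0.005 m or distance between lid_6 and box_2_seat below 0.005 m or distance between lid_6 and box_3_seat below 0.005 m or distance between lid_6 and box_4_seat below 0.005 m or horizontal distance between lid_6 and lid_stand below 0.012 m)); the robot touches nothing.
It fails at once if a lid is dragged up with the one nested on top of it ((distance of lid_1 from where it was at the start of the episode above 0.015 m and distance between lid_1 and lid_2 below 0.018 m) or (distance of lid_2 from where it was at the start of the episode above 0.015 m and distance between lid_2 and lid_3 below 0.018 m) or (distance of lid_3 from where it was at the start of the episode above 0.015 m and distance between lid_3 and lid_4 below 0.018 m) or (distance of lid_4 from where it was at the start of the episode above 0.015 m and distance between lid_4 and lid_5 below 0.018 m) or (distance of lid_5 from where it was at the start of the episode above 0.015 m and distance between lid_5 and lid_6 below 0.018 m)).
It fails at once if a bottle or the beaker is pushed more than 30 mm or knocked over (distance of any of bottle_a, bottle_b, beaker from where it was at the start of the episode above 0.03 m or angle between any of bottle_a, bottle_b, beaker's own z axis and vertical above 0.4 rad).
Of box_1, box_2, box_3, box_4 only 3 to 4 are there at a start; the rules pass over those that are not, and their reading is None.
At some moment in a run one of box_1, box_2, box_3, box_4 may be knocked a few centimetres aside while the robot is not near it.
It also fails if it takes over 210 s, if anything falls off the work surface, if the arm or the gripper's body presses on something with over 40 N, if the wrist force passes 120 N, or if a joint passes its speed limit or range.

## Robot

A 6-joint arm with a two-finger parallel gripper is mounted at the origin on the work surface. World frame = base frame: x ahead of the robot, y to its left, z up, the work surface at z = 0. Lengths are in m, angles in rad, forces in N, time in s.
With the tool pointing down it reaches from about 0.425 to 1.125 m from the base axis. Payload 14.9 kg.
Tool frame: the origin (TCP) lies between the finger pads; the fingertips stand 14 mm ahead of it and the grasp point (between the pads) lies 5 mm behind it; x points along the fingers, y is the direction in which the jaws open and shut, and the axes are right-handed (so a half turn about x gives the same grasp; the last joint's range is limited). The gripper opens to 91 mm and grips with 3 to 60 N. Pads are 32 mm wide; open, the fingers measure 118 mm over their backs; the gripper's body (76 mm by 178 mm) begins 60 mm behind the grasp point.
Start: joints at [-1.349, 0.379, 1.734, -0, 1.028, -0.033], TCP at [0.176, -0.677, 0.228] pointing down, gripper open.
Joint ranges: [-2.77, 2.77], [-0.74, 2.19], [0, 2.66], [-1.06, 4.2], [0.31, 2.87], [-3.08, 3.08]. Speed limits (rad/s): [1.89, 1.89, 2.39, 3.14, 3.14, 3.14].

## Interface

Orientations are given as a rotation vector (axis times angle).
In Python, from workcell import arm, optics gives the robot as it stands. The module is installed in compiled form; this text tells all that it offers.
- The arm moves only by the tool play_rows, never from a script. Its argument "series" is a list of rows, each an object of numbers: "x", "y", "z": the shift along the world's x, y, z as a fraction of full scale; "wx", "wy", "wz": the turn, a rotation vector about the world's x, y, z as a fraction of full scale. In form: [{"x": .., "y": .., "z": .., "wx": .., "wy": .., "wz": ..}, ...]. A call has 1 to 8 rows; each row is the pose to reach, as a shift and turn from the pose measured when the call began, turning the shorter way round; what a row does not reach only later rows make up. Full scale, the value 1, is 0.6 m for a shift and 360 degrees for a turn. A row lasts 1/10 s, in which the tool goes at most 50 mm and 8.59 degrees, less where a joint would pass 70% of its speed; a pose out of reach is approached as far as the arm can. A call with a number of a shift or a turn outside -1 to 1 is refused whole. A call with a gripper value outside its range is refused whole. "grip" is the opening, from 0 (shut) to 1 (fully open), set as the call begins (left out, the last holds). The fingers move at their own pace and stop on an object; "newtons" is the grip in N (left out, the last holds). Time passes only in rows, so rows that repeat a pose let the fingers close. It gives the time, the measured TCP pose, the force and the opening at its end, in the units of the state.
- arm.state(): the state, without advancing time (a new reading comes with each control period).
- optics.get_image(name): name is "side" or "top"; returns a dict with "image" (420x560x3 uint8, blue, green, red), "fov_y" (degrees; the focal length in pixels is half the picture's height over the tangent of half this angle, whatever the lens; pixels are square), "cx", "cy" (the principal point, pixels), "extrinsics" (4x4, takes a point from world to camera coordinates). Camera axes: x right, y down, z forward; pixel columns grow to the right and rows downward; lengths in m; the calibration is good to about 2 mm. A picture is of the moment at which its call begins. There is no depth.
- arm.finish_job(): hands the job in, once; it reports no verdict.
The state is a dict: "t": time; "qpos": joint angles; "dq": joint speeds; "joint_efforts": joint torques, N m; "eef_pos": TCP position; "ee_rot": TCP orientation; "force": force on the tool from outside, world axes, zero at the start; "torque": the same for the moment, N m; "finger_gap": opening from 0.0 (shut) to 1.0 (fully open).
Only numpy, scipy, OpenCV 4.12 (cv2) and the standard library are available. Lean on these libraries where they do the work, as an engineer would, in place of code of your own. Each camera call takes 0.05 s, during which the arm holds its last target.

## Working session

There is one attempt and no reset: what is moved stays moved. The work goes in short steps, Python scripts to look and compute and a tool call to move; the robot and the scene stay as the last step left them, time stands still between calls to the robot, and variables do not carry over. Pictures are saved under pics/ and viewed, and the job is handed in when it is done.

Besides the shell and the picture viewer there is one more tool, called after "Emit:" as name(argument=value, ...), one argument or row to a line, values as JSON. play_rows: Moves the arm, as the interface text tells. Shift numbers are shares of 0.6 m and turn numbers shares of 360 degrees, none past 1 either way. Its arguments: {"type":"object","properties":{"series":{"type":"array","items":{"type":"object","properties":{"x":{"type":"number"},"y":{"type":"number"},"z":{"type":"number"},"wx":{"type":"number"},"wy":{"type":"number"},"wz":{"type":"number"}}}},"grip":{"type":"number"},"newtons":{"type":"number"}},"required":["series"]}

```bash
mkdir -p pics; ls; python3 - <<'E'
from workcell import arm, optics
import cv2, numpy as np
print(arm.state())
for n in ("side","top"):
    d=optics.get_image(n); cv2.imwrite(f"pics/{n}0.png",d["image"])
    print(n,d["fov_y"],d["cx"],d["cy"],np.round(d["extrinsics"],4).tolist(), [k for k in d])
E
```

```text
pics
{'t': 0.0, 'qpos': array([-1.34932769e+00,  3.79432262e-01,  1.73479317e+00, -1.83990122e-05,
        1.02847383e+00, -3.32897574e-02]), 'dq': array([ 0.00083578,  0.00029682, -0.00044001,  0.00073252, -0.00046796,
       -0.0017516 ]), 'joint_efforts': array([-3.08016606e-03, -7.63746214e+01, -4.34371734e+01,  6.49727974e-02,
        4.25173680e-02, -7.83784890e-05]), 'eef_pos': array([ 0.17632088, -0.67703107,  0.22726553]), 'ee_rot': array([ 2.08604502,  0.26834847, -2.08629667]), 'force': array([-0.09919491, -0.51013239, -0.90106571]), 'torque': array([ 0.01504586,  0.04237442, -0.00137366]), 'finger_gap': 1.0008065539981843}
side 54.358439902680075 280.5731042256056 206.0882000638747 [[0.9969, -0.0761, -0.0199, -0.5118], [-0.0634, -0.6265, -0.7769, 0.0944], [0.0466, 0.7757, -0.6294, 1.318], [0.0, 0.0, 0.0, 1.0]] ['image', 'fov_y', 'cx', 'cy', 'extrinsics']
top 46.81347547969396 278.05561750505046 214.80712509051529 [[-0.0183, -0.9998, 0.0045, 0.0053], [-0.9828, 0.0171, -0.184, 0.527], [0.1839, -0.0078, -0.9829, 1.4387], [0.0, 0.0, 0.0, 1.0]] ['image', 'fov_y', 'cx', 'cy', 'extrinsics']
```

View pics/top0.png

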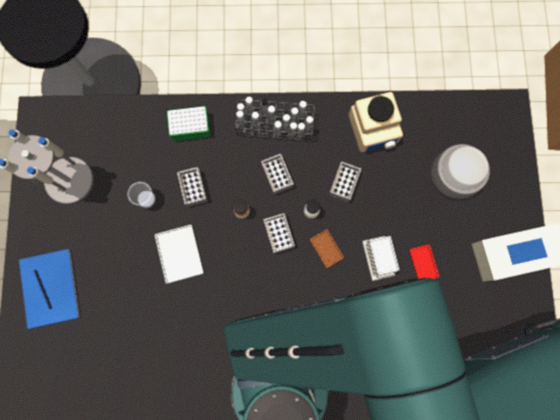

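View pics/side0.png

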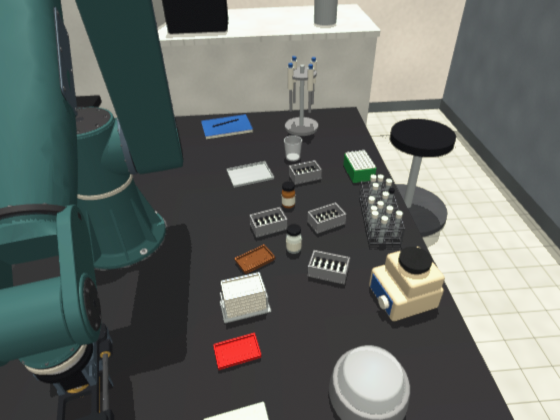

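```bash
cat > h.py <<'E'
from workcell import arm, optics
import cv2, numpy as np
def cam(n):
    d=optics.get_image(n); im=d["image"]; f=im.shape[0]/2/np.tan(np.radians(d["fov_y"])/2)
    K=np.array([[f,0,d["cx"]],[0,f,d["cy"]],[0,0,1]]); return im,K,np.array(d["extrinsics"])
def ray(K,E,uv):
    R,t=E[:3,:3],E[:3,3]; c=-R.T@t; d=R.T@np.linalg.inv(K)@np.array([uv[0],uv[1],1.]); return c,d
def plane(K,E,uv,z):
    c,d=ray(K,E,uv); return c+d*(z-c[2])/d[2]
def proj(K,E,p):
    q=K@(E[:3,:3]@np.asarray(p,float)+E[:3,3]); return q[:2]/q[2]
def tri(r1,r2):
    A=[];b=[]
    for c,d in (r1,r2):
        d=d/np.linalg.norm(d);P=np.eye(3)-np.outer(d,d);A.append(P);b.append(P@c)
    x=np.linalg.lstsq(np.vstack(A),np.hstack(b),rcond=None)[0]; return x,[np.linalg.norm(P@x-q) for P,q in zip(A,b)]
def crop(im,x0,y0,x1,y1,s,fn):
    cv2.imwrite(fn,cv2.resize(im[y0:y1,x0:x1],None,fx=s,fy=s,interpolation=cv2.INTER_CUBIC))
E
python3 - <<'E'
import cv2
from h import crop
t=cv2.imread("pics/top0.png"); s=cv2.imread("pics/side0.png")
crop(t,140,140,440,300,2.6,"pics/t0c.png"); crop(s,200,130,400,330,3,"pics/s0c.png")
E
```

```text
(no output)
```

View pics/t0c.png

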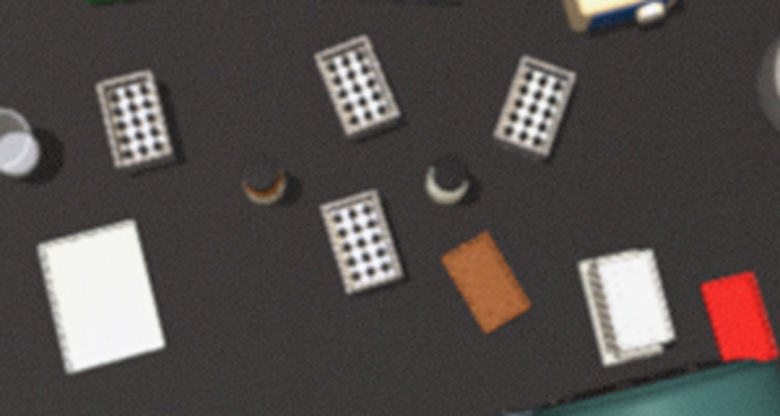

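View pics/s0c.png

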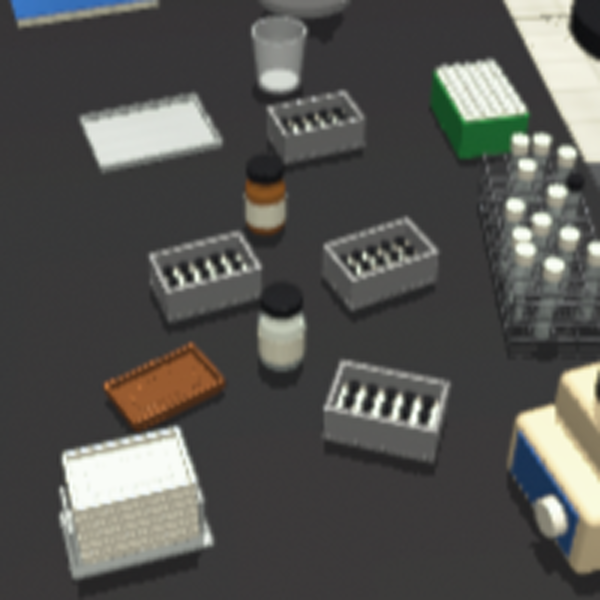

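```bash
python3 - <<'E'
import cv2, numpy as np
t=cv2.imread("pics/top0.png"); s=cv2.imread("pics/side0.png")
g=cv2.cvtColor(t,cv2.COLOR_BGR2GRAY)
print(g[150:195,276].tolist()); print(g[174,255:300].tolist()); print(g[254,150:210].tolist()); print(g[262,355:405].tolist())
gs=cv2.cvtColor(s,cv2.COLOR_BGR2GRAY)
print(gs[200:240,327].tolist()); print(gs[216,300:355].tolist())
E
```

```text
[60, 53, 56, 55, 97, 149, 153, 102, 84, 118, 156, 176, 187, 212, 237, 244, 228, 170, 135, 142, 163, 166, 129, 93, 93, 147, 229, 244, 235, 202, 187, 190, 206, 199, 142, 76, 55, 97, 166, 186, 145, 90, 73, 58, 49]
[58, 53, 58, 55, 56, 59, 60, 54, 57, 63, 84, 134, 175, 199, 207, 177, 132, 145, 193, 213, 173, 93, 54, 106, 184, 230, 229, 197, 167, 177, 187, 155, 142, 155, 131, 75, 47, 50, 63, 55, 54, 58, 53, 53, 59]
[60, 63, 61, 62, 55, 53, 56, 60, 106, 170, 195, 216, 241, 246, 246, 244, 246, 245, 244, 245, 245, 245, 246, 245, 245, 246, 245, 245, 245, 245, 245, 245, 245, 245, 245, 246, 245, 245, 245, 245, 244, 246, 244, 245, 245, 245, 247, 242, 199, 106, 55, 59, 60, 61, 55, 63, 59, 54, 65, 60]
[57, 59, 56, 60, 51, 54, 60, 55, 58, 57, 55, 68, 121, 182, 202, 171, 137, 131, 128, 153, 213, 239, 243, 244, 244, 244, 246, 245, 245, 245, 244, 245, 246, 245, 246, 245, 245, 246, 244, 235, 220, 185, 139, 80, 51, 55, 56, 54, 53, 61]
[56, 56, 57, 60, 88, 136, 141, 96, 87, 79, 59, 49, 57, 99, 118, 85, 58, 49, 96, 149, 148, 98, 88, 89, 89, 89, 88, 88, 83, 71, 54, 39, 39, 45, 54, 57, 58, 57, 57, 57]
[57, 56, 57, 56, 57, 56, 58, 67, 82, 80, 93, 145, 154, 99, 52, 71, 161, 113, 64, 50, 71, 164, 130, 145, 163, 80, 44, 58, 130, 151, 85, 58, 77, 163, 143, 164, 150, 129, 145, 142, 109, 96, 97, 91, 89, 86, 61, 57, 56, 56, 57, 56, 56, 56, 56]
```

```bash
cat >> h.py <<'E'
def blobs(im,K,E,th,z,roi,lo=800,hi=25000,thmax=None,hsv=None):
    """contours mapped to plane z -> list of (cx,cy,L,W,yaw deg of long axis, px centre)"""
    g=cv2.cvtColor(im,cv2.COLOR_BGR2GRAY)
    U=4; g=cv2.resize(g,None,fx=U,fy=U,interpolation=cv2.INTER_LINEAR)
    m=(g>th).astype(np.uint8)*255
    m=cv2.morphologyEx(m,cv2.MORPH_CLOSE,np.ones((11,11),np.uint8))
    mm=np.zeros_like(m); x0,y0,x1,y1=[U*v for v in roi]; mm[y0:y1,x0:x1]=m[y0:y1,x0:x1]
    out=[]
    for c in cv2.findContours(mm,cv2.RETR_EXTERNAL,cv2.CHAIN_APPROX_NONE)[0]:
        p=(c.reshape(-1,2)+.5)/U-.5
        w=np.array([plane(K,E,q,z)[:2] for q in p])*1000
        h=cv2.convexHull(w.astype(np.float32))
        if not lo<cv2.contourArea(h)<hi: continue
        (cx,cy),(a,b),an=cv2.minAreaRect(h)
        if a<b: a,b=b,a; an+=90
        an=(an+90)%180-90
        out.append((round(cx,1),round(cy,1),round(a,1),round(b,1),round(an,1),tuple(np.round(p.mean(0),1))))
    return out
E
python3 - <<'E'
from h import *
im,K,E=cam("top"); cv2.imwrite("pics/top1.png",im)
for o in blobs(im,K,E,115,.047,(150,140,365,260)): print("T",o)
print("tray");
for o in blobs(im,K,E,115,.010,(150,210,210,290)): print("T",o)
print("lid");
for o in blobs(im,K,E,215,.0865,(355,225,405,285)): print("T",o)
im,K,E=cam("side"); cv2.imwrite("pics/side1.png",im)
for th in (100,115):
  for o in blobs(im,K,E,th,.047,(245,150,360,290)): print("S",o)
for o in blobs(im,K,E,115,.010,(220,155,280,190)): print("S",o)
for o in blobs(im,K,E,228,.0865,(210,265,280,325)): print("S",o)
E
```

```text
T (421.6, -147.0, 91.7, 50.7, 28.0, (np.float64(325.6), np.float64(247.6)))
T (435.5, 304.8, 118.8, 114.3, -75.7, (np.float64(177.7), np.float64(244.4)))
T (473.5, -4.2, 109.4, 69.2, 16.4, (np.float64(278.3), np.float64(232.3)))
T (531.6, -101.8, 45.9, 26.1, 65.1, (np.float64(309.8), np.float64(212.8)))
T (625.8, 264.7, 109.4, 69.4, 14.3, (np.float64(190.9), np.float64(185.3)))
T (634.2, -215.2, 108.8, 67.9, -21.9, (np.float64(345.3), np.float64(180.1)))
T (663.0, -2.5, 109.3, 69.6, 21.0, (np.float64(276.8), np.float64(172.3)))
tray
T (418.4, 306.7, 162.1, 121.7, 14.4, (np.float64(178.3), np.float64(253.6)))
lid
T (394.2, -312.0, 103.5, 59.7, 11.1, (np.float64(383.4), np.float64(255.1)))
S (424.5, -270.0, 64.7, 55.2, 89.5, (np.float64(254.1), np.float64(281.9)))
S (632.8, -219.9, 108.1, 72.3, -21.8, (np.float64(328.9), np.float64(262.0)))
S (425.7, -190.0, 85.2, 45.8, 29.7, (np.float64(255.9), np.float64(259.0)))
S (542.3, -135.7, 74.8, 48.0, 85.1, (np.float64(293.3), np.float64(242.3)))
S (472.4, -10.0, 109.2, 73.6, 16.5, (np.float64(267.3), np.float64(217.2)))
S (661.4, -7.9, 109.9
[... 645 characters left out ...]
.float64(242.2)))
S (472.2, -9.9, 107.4, 70.7, 16.6, (np.float64(267.4), np.float64(217.2)))
S (661.6, -7.7, 108.0, 69.5, 21.0, (np.float64(326.4), np.float64(212.8)))
S (544.2, 64.1, 45.7, 42.2, 84.2, (np.float64(288.0), np.float64(200.8)))
S (439.6, 248.8, 119.6, 111.7, -75.5, (np.float64(256.7), np.float64(172.8)))
S (623.9, 258.3, 107.9, 72.4, 14.5, (np.float64(306.1), np.float64(168.6)))
S (809.0, 294.5, 148.2, 55.7, 77.1, (np.float64(354.2), np.float64(159.0)))
S (587.2, 351.1, 76.6, 52.4, 83.7, (np.float64(292.5), np.float64(154.1)))
S (417.7, 298.0, 160.4, 125.4, 14.3, (np.float64(249.4), np.float64(173.4)))
S (393.9, -320.1, 101.4, 56.8, 11.4, (np.float64(242.6), np.float64(286.7)))
```

```bash
cat >> h.py <<'E'
from scipy.spatial.transform import Rotation as Ro
def pose():
    s=arm.state(); R=Ro.from_rotvec(s["ee_rot"]).as_matrix(); 
    return s["eef_pos"],R,np.degrees(np.arctan2(R[1,1],R[0,1])),s
def to(x,y,z,longyaw):
    """print shift/turn fractions to reach x,y,z mm with jaws across long axis yaw"""
    p,R,j,s=pose()
    d=(np.array([x,y,z])/1000-p)/.6
    # full relative rotation to exact down pose
    a=np.radians(longyaw+90); best=None
    for k in (0,np.pi):
        Y=np.array([np.cos(a+k),np.sin(a+k),0]);X=np.array([0,0,-1.]);T=np.stack([X,Y,np.cross(X,Y)],1)
        rv=Ro.from_matrix(T@R.T).as_rotvec()
        if best is None or np.linalg.norm(rv)<np.linalg.norm(best): best=rv
    print("shift",np.round(d,4),"turn",np.round(best/(2*np.pi),4),"| t",round(s["t"],1),"tcp mm",np.round(p*1000,1),"jawyaw",round(j,1),"gap",round(s["finger_gap"]*91,1),"F",np.round(s["force"],1))
E
python3 - <<'E'
from h import *
p,R,j,s=pose(); print(np.round(R,3))
to(395,-314,180,11.2)
E
```

```text
[[-0.     0.252 -0.968]
 [ 0.001 -0.968 -0.252]
 [-1.    -0.001 -0.   ]]
shift [ 0.3644  0.6053 -0.0792] turn [-0.0001 -0.     -0.0094] | t 0.2 tcp mm [ 176.3 -677.2  227.5] jawyaw -75.4 gap 91.0 F [-0.  -1.1 -0.5]
```

Emit:
play_rows(
  series=[
    {"x": 0.08, "y": 0.12, "z": 0.02, "wz": -0.002},
    {"x": 0.16, "y": 0.24, "z": 0, "wz": -0.005},
    {"x": 0.22, "y": 0.36, "z": -0.02, "wz": -0.009},
    {"x": 0.29, "y": 0.48, "z": -0.05, "wz": -0.0094},
    {"x": 0.364, "y": 0.605, "z": -0.079, "wz": -0.0094},
    {"x": 0.364, "y": 0.605, "z": -0.079, "wz": -0.0094},
    {"x": 0.364, "y": 0.605, "z": -0.079, "wz": -0.0094},
    {"x": 0.364, "y": 0.605, "z": -0.079, "wz": -0.0094},
  ],
  grip=1,
  newtons=12,
)

```text
schema error: expected keys x, y, z, wx, wy, wz
```

```bash
python3 - <<'E'
from h import *
to(395,-314,180,11.2)
p,R,j,s=pose()
for n in ("top","side"):
    im,K,E=cam(n); c=proj(K,E,p)
    tips=[proj(K,E,p+R@np.array([.014,k*.0455,0])) for k in (1,-1)]
    print(n,c,tips)
    cv2.imwrite(f"pics/{n}2.png",im)
    x,y=np.int32(c); x0=max(0,x-60);y0=max(0,y-60); crop(im,x0,y0,min(560,x+60),min(420,y+60),5,f"pics/{n}2c.png"); print(x0,y0)
E
```

```text
shift [ 0.3644  0.6053 -0.0792] turn [-0.0001 -0.     -0.0094] | t 0.2 tcp mm [ 176.3 -677.2  227.5] jawyaw -75.4 gap 91.0 F [-0.  -1.1 -0.5]
top [541.42987916 331.06782056] [array([554.77917963, 325.97151115]), array([522.23795706, 335.6317672 ])]
481 271
side [100.91431274 411.73512089] [array([103.61127398, 444.17885611]), array([103.32450837, 389.92351315])]
40 351
```

All keys are needed in every row.

Emit:
play_rows(
  series=[
    {"x": 0.08, "y": 0.12, "z": 0.02, "wx": 0, "wy": 0, "wz": -0.002},
    {"x": 0.16, "y": 0.24, "z": 0, "wx": 0, "wy": 0, "wz": -0.005},
    {"x": 0.22, "y": 0.36, "z": -0.02, "wx": 0, "wy": 0, "wz": -0.009},
    {"x": 0.29, "y": 0.48, "z": -0.05, "wx": 0, "wy": 0, "wz": -0.0094},
    {"x": 0.364, "y": 0.605, "z": -0.079, "wx": 0, "wy": 0, "wz": -0.0094},
    {"x": 0.364, "y": 0.605, "z": -0.079, "wx": 0, "wy": 0, "wz": -0.0094},
    {"x": 0.364, "y": 0.605, "z": -0.079, "wx": 0, "wy": 0, "wz": -0.0094},
    {"x": 0.364, "y": 0.605, "z": -0.079, "wx": 0, "wy": 0, "wz": -0.0094},
  ],
  grip=1,
  newtons=12,
)

```text
t: 1.1
eef_pos: [0.3813, -0.3369, 0.1851]
ee_rot: [2.119, 0.208, -2.118]
force: [0.2, -0.5, -0.2]
finger_gap: 0.999
```

```bash
python3 - <<'E'
from h import *
to(395,-314,180,11.2)
p,R,j,s=pose()
for n in ("top","side"):
    im,K,E=cam(n); c=proj(K,E,p)
    tips=[proj(K,E,p+R@np.array([.014,k*.0455,0])) for k in (1,-1)]
    print(n,c,tips)
    cv2.imwrite(f"pics/{n}2.png",im)
    x,y=np.int32(c); x0=max(0,x-60);y0=max(0,y-60); crop(im,x0,y0,min(560,x+60),min(420,y+60),5,f"pics/{n}2c.png"); print(x0,y0)
E
```

```text
shift [ 0.0229  0.0381 -0.0085] turn [0.     0.0001 0.    ] | t 1.1 tcp mm [ 381.3 -336.9  185.1] jawyaw -78.8 gap 90.9 F [ 0.2 -0.5 -0.2]
top [400.64962118 255.85472878] [array([415.22820559, 252.89464516]), array([383.46725063, 259.84038259])]
340 195
side [233.72242255 264.79774053] [array([237.92378187, 283.18127599]), array([230.86578988, 255.52452578])]
173 204
```

View pics/side2.png

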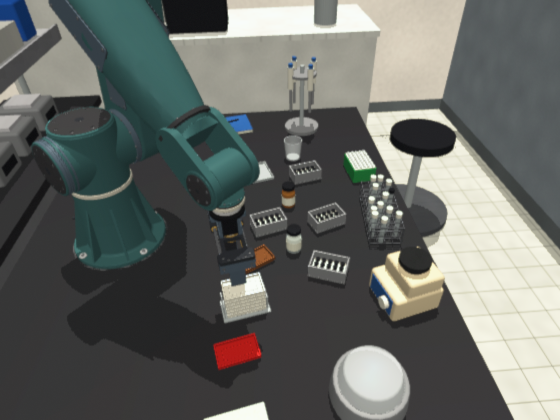

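View pics/top2.png

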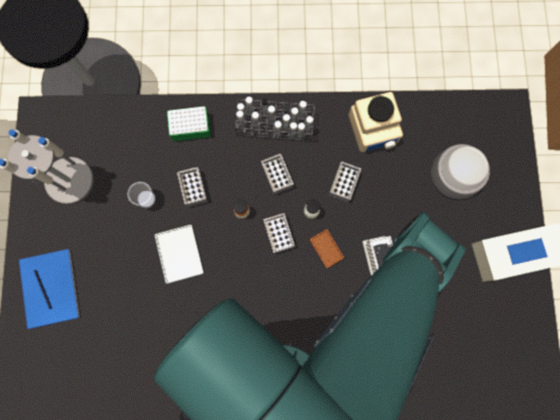

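View pics/side2c.png

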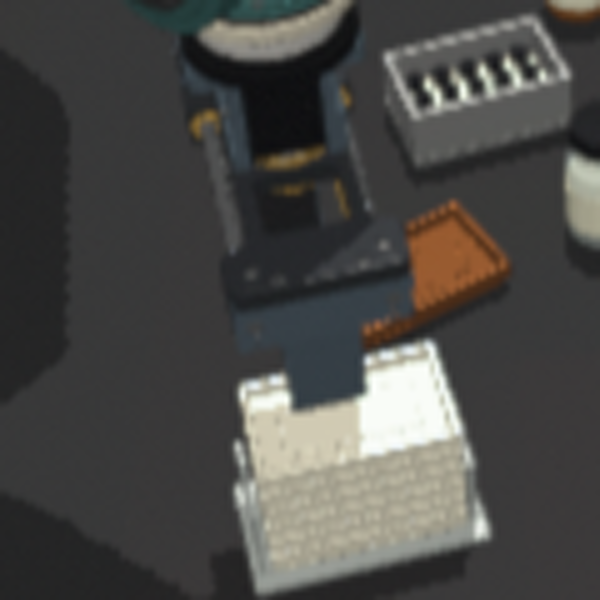

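```bash
python3 - <<'E'
from h import *
p,R,j,s=pose()
im,K,E=cam("side")
for yy in (.0455,.059):
  print(yy,[np.round(proj(K,E,p+R@np.array([.014,yy,k*.016])),1) for k in (1,-1)])
im,K,E=cam("top")
g=cv2.cvtColor(im,cv2.COLOR_BGR2GRAY)
im2,K2,E2=cam("side")
crop(im2,205,240,265,300,10,"pics/s3c.png")
E
```

```text
0.0455 [array([231.4, 284.1]), array([245.1, 281. ])]
0.059 [array([232.5, 288.6]), array([246.4, 285.4])]
```

View pics/s3c.png

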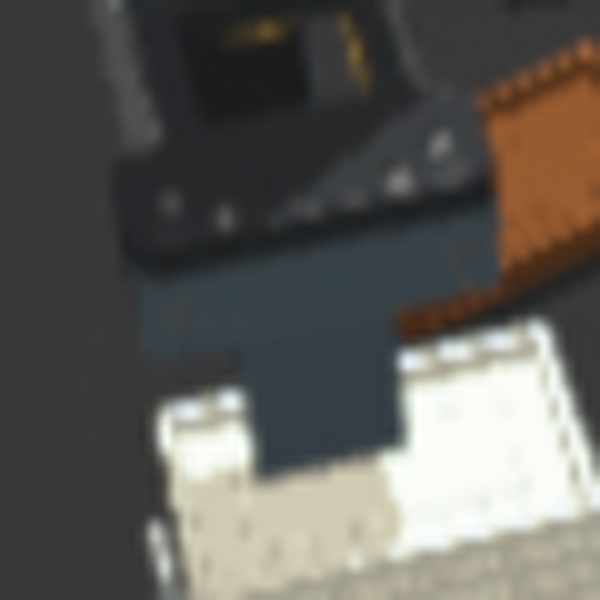

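```bash
cat >> h.py <<'E'
def tipcheck(fn,gap=None,sgn=1,tipz=.014):
    im,K,E=cam("side"); p,R,j,s=pose()
    gp=s["finger_gap"]*.0455
    for yy in (gp,gp+.0135):
        print(round(yy*1000,1),[np.round(proj(K,E,p+R@np.array([tipz,sgn*yy,k*.016])),1) for k in (1,-1)])
    c=np.int32(proj(K,E,p)); x0,y0=c[0]-30,c[1]-20
    crop(im,x0,y0,x0+60,y0+60,10,fn); print("crop origin",x0,y0,"px=(u+.5)/10-.5+o")
E
python3 - <<'E'
from h import *
to(395,-314,180,11.2)
tipcheck("pics/s4c.png")
E
```

```text
shift [ 0.0237  0.0416 -0.0091] turn [ 0.      0.     -0.0002] | t 1.4 tcp mm [ 380.8 -338.9  185.5] jawyaw -78.7 gap 90.7 F [ 0.1 -0.3  0.1]
45.5 [array([230.6, 285.5]), array([244.5, 282.4])]
59.0 [array([231.7, 290. ]), array([245.7, 286.9])]
crop origin 203 245 px=(u+.5)/10-.5+o
```

View pics/s4c.png

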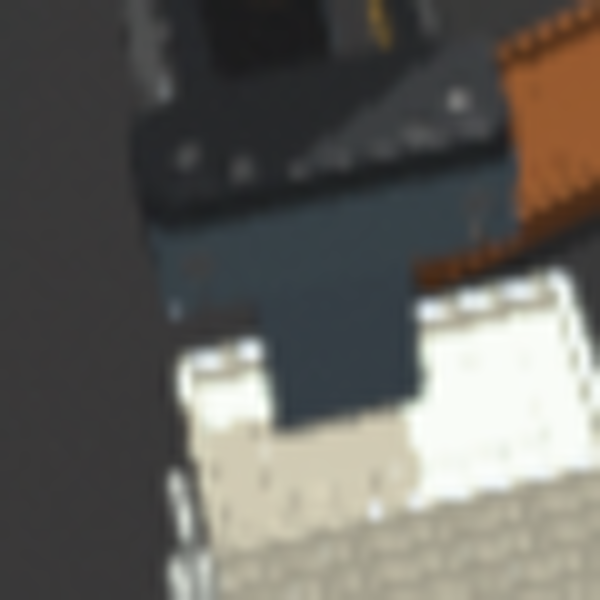

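```bash
python3 - <<'E'
from h import *
to(395,-350,130,89)
E
```

```text
shift [ 0.0241 -0.0176 -0.0925] turn [-0.000e+00  1.000e-04  2.161e-01] | t 1.4 tcp mm [ 380.5 -339.5  185.5] jawyaw -78.8 gap 91.1 F [-0.  -0.7  0.3]
```

Emit:
play_rows(
  series=[
    {"x": 0.024, "y": -0.018, "z": -0.03, "wx": 0, "wy": 0, "wz": 0.02},
    {"x": 0.024, "y": -0.018, "z": -0.09, "wx": 0, "wy": 0, "wz": 0.044},
    {"x": 0.024, "y": -0.018, "z": -0.092, "wx": 0, "wy": 0, "wz": 0.068},
    {"x": 0.024, "y": -0.018, "z": -0.092, "wx": 0, "wy": 0, "wz": 0.092},
    {"x": 0.024, "y": -0.018, "z": -0.092, "wx": 0, "wy": 0, "wz": 0.116},
    {"x": 0.024, "y": -0.018, "z": -0.092, "wx": 0, "wy": 0, "wz": 0.14},
    {"x": 0.024, "y": -0.018, "z": -0.092, "wx": 0, "wy": 0, "wz": 0.164},
    {"x": 0.024, "y": -0.018, "z": -0.092, "wx": 0, "wy": 0, "wz": 0.187},
  ],
  grip=0.6,
)

```text
t: 2.2
eef_pos: [0.3943, -0.3518, 0.1305]
ee_rot: [1.353, 1.109, -1.352]
force: [0.3, -0.2, -0.3]
finger_gap: 0.602
```

```bash
python3 - <<'E'
from h import *
to(395,-350,130,89)
tipcheck("pics/s5c.png")
to(395,-350,130,89)
E
```

```text
shift [ 0.0011  0.0029 -0.0008] turn [0.     0.0001 0.0285] | t 2.2 tcp mm [ 394.3 -351.8  130.5] jawyaw -11.3 gap 54.8 F [ 0.3 -0.2 -0.3]
27.3 [array([251.7, 294.5]), array([253.9, 284.1])]
40.8 [array([257.3, 294.9]), array([259.3, 284.5])]
crop origin 211 264 px=(u+.5)/10-.5+o
shift [ 0.0011  0.0029 -0.0008] turn [0.     0.0001 0.0269] | t 2.2 tcp mm [ 394.3 -351.7  130.5] jawyaw -10.7 gap 54.6 F [-0.  -0.5 -0.4]
```

View pics/s5c.png

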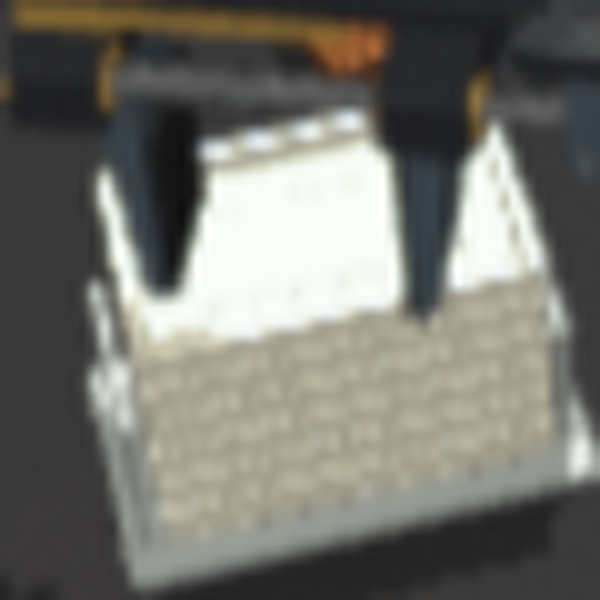

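```bash
python3 - <<'E'
from h import *
im=cv2.imread("pics/top1.png")
crop(im,350,225,410,285,10,"pics/t1c.png")
_,K,E=cam("top")
for c,y,nm in ((394,-312,"a"),(394,-315,"b")):
  a=np.radians(11.2);u=np.array([np.cos(a),np.sin(a)]);v=np.array([-u[1],u[0]])
  print(nm,[np.round((proj(K,E,[*(np.array([c,y])+i*51.5*u+k*31.5*v)/1000.,.0865] if False else np.r_[(np.array([c,y])+i*51.5*u+k*31.5*v)/1000,.0865])-[350,225]+.5)*10-.5) for i,k in ((1,1),(1,-1),(-1,-1),(-1,1))])
E
```

```text
a [array([193., 158.]), array([398., 113.]), array([487., 454.]), array([279., 500.])]
b [array([203., 158.]), array([409., 113.]), array([498., 454.]), array([289., 500.])]
```

View pics/t1c.png

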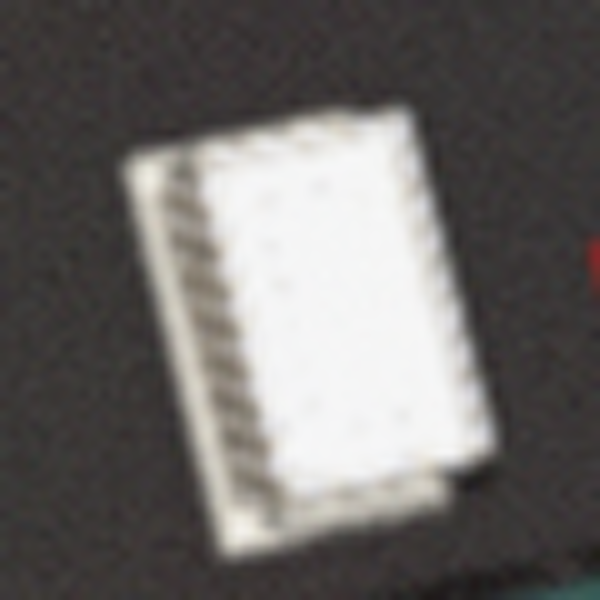

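```bash
python3 - <<'E'
from h import *
_,K,E=cam("side")
im=cv2.imread("pics/side1.png"); crop(im,211,255,281,325,8,"pics/s1c.png")
for c,y in ((394,-312),(394,-318)):
  a=np.radians(11.2);u=np.array([np.cos(a),np.sin(a)]);v=np.array([-u[1],u[0]])
  print(y,[np.round((proj(K,E,np.r_[(np.array([c,y])+i*51.5*u+k*31.5*v)/1000,.0865])-[211,255]+.5)*8-.5) for i,k in ((1,1),(1,-1),(-1,-1),(-1,1))])
E
```

```text
-312 [array([390., 128.]), array([436., 273.]), array([111., 348.]), array([ 79., 197.])]
-318 [array([391., 142.]), array([437., 288.]), array([110., 363.]), array([ 78., 211.])]
```

View pics/s1c.png

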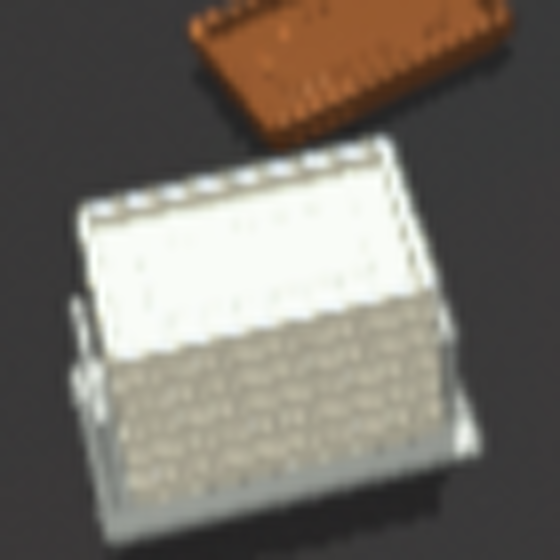

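```bash
python3 - <<'E'
from h import *
_,K,E=cam("top");_,K2,E2=cam("side")
T=[(408,105),(496,452),(200,160)];S=[(438,287),(112,360),(388,138)]
for a,b in zip(T,S):
    r1=ray(K,E,((a[0]+.5)/10-.5+350,(a[1]+.5)/10-.5+225)); r2=ray(K2,E2,((b[0]+.5)/8-.5+211,(b[1]+.5)/8-.5+255-.8))
    print(tri(r1,r2))
to(394.5,-314.5,130,11.2)
E
```

```text
(array([ 0.45206702, -0.33596879,  0.08663776]), [np.float64(0.0009805982596770753), np.float64(0.0009805982596770093)])
(array([ 0.35005568, -0.35539775,  0.08672352]), [np.float64(4.137226253646e-05), np.float64(4.1372262536243535e-05)])
(array([ 0.43767631, -0.27313664,  0.08708722]), [np.float64(2.345607036671423e-05), np.float64(2.3456070366529864e-05)])
shift [-0.0002  0.0608 -0.0006] turn [ 0.000e+00  1.000e-04 -1.861e-01] | t 2.5 tcp mm [ 394.6 -351.   130.4] jawyaw -11.8 gap 54.6 F [ 0.  -0.8  0.3]
```

Emit:
play_rows(
  series=[
    {"x": 0, "y": 0, "z": 0, "wx": 0, "wy": 0, "wz": -0.02},
    {"x": 0, "y": 0.01, "z": 0, "wx": 0, "wy": 0, "wz": -0.044},
    {"x": 0, "y": 0.02, "z": 0, "wx": 0, "wy": 0, "wz": -0.068},
    {"x": 0, "y": 0.03, "z": 0, "wx": 0, "wy": 0, "wz": -0.092},
    {"x": 0, "y": 0.04, "z": 0, "wx": 0, "wy": 0, "wz": -0.116},
    {"x": 0, "y": 0.05, "z": 0, "wx": 0, "wy": 0, "wz": -0.14},
    {"x": 0, "y": 0.061, "z": 0, "wx": 0, "wy": 0, "wz": -0.163},
    {"x": 0, "y": 0.061, "z": 0, "wx": 0, "wy": 0, "wz": -0.186},
  ],
  grip=1,
)

```text
t: 3.25
eef_pos: [0.3945, -0.3141, 0.1304]
ee_rot: [2.124, 0.198, -2.123]
force: [0.2, 0.4, 0.9]
finger_gap: 1.001
```

```bash
python3 - <<'E'
from h import *
cam("side");cam("side")
to(394.5,-314.5,91,11.2)
tipcheck("pics/s6c.png")
E
```

```text
shift [-0.0002  0.0001 -0.0658] turn [0.0001 0.0001 0.0008] | t 3.4 tcp mm [ 394.6 -314.6  130.5] jawyaw -79.1 gap 90.6 F [-0.5 -0.2 -0.2]
45.5 [array([239. , 292.1]), array([252. , 289.1])]
59.0 [array([240.1, 296.4]), array([253.2, 293.3])]
crop origin 211 252 px=(u+.5)/10-.5+o
```

View pics/s6c.png

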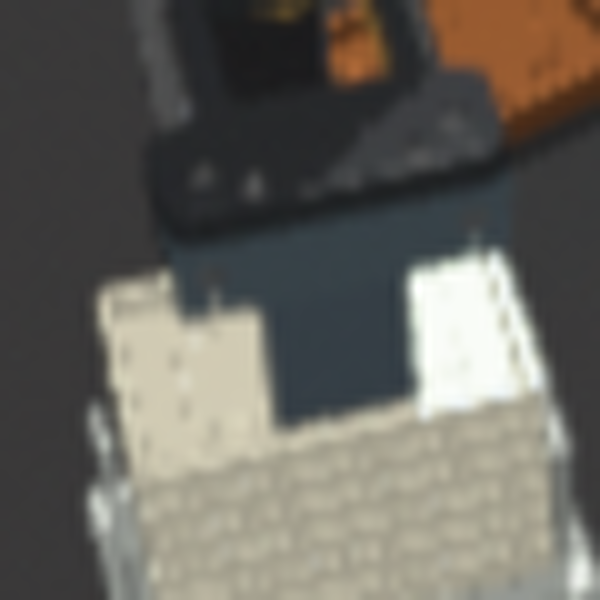

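Emit:
play_rows(
  series=[
    {"x": 0, "y": 0, "z": -0.03, "wx": 0, "wy": 0, "wz": 0},
    {"x": 0, "y": 0, "z": -0.055, "wx": 0, "wy": 0, "wz": 0},
    {"x": 0, "y": 0, "z": -0.0655, "wx": 0, "wy": 0, "wz": 0},
    {"x": 0, "y": 0, "z": -0.0655, "wx": 0, "wy": 0, "wz": 0},
  ],
)

```text
t: 3.8
eef_pos: [0.3943, -0.3145, 0.0906]
ee_rot: [2.117, 0.211, -2.118]
force: [-0.5, -0.0, 1.3]
finger_gap: 1.003
```

Emit:
play_rows(
  series=[
    {"x": 0, "y": 0, "z": 0, "wx": 0, "wy": 0, "wz": 0},
    {"x": 0, "y": 0, "z": 0, "wx": 0, "wy": 0, "wz": 0},
    {"x": 0, "y": 0, "z": 0, "wx": 0, "wy": 0, "wz": 0},
    {"x": 0, "y": 0, "z": 0, "wx": 0, "wy": 0, "wz": 0},
    {"x": 0, "y": 0, "z": 0, "wx": 0, "wy": 0, "wz": 0},
    {"x": 0, "y": 0, "z": 0, "wx": 0, "wy": 0, "wz": 0},
  ],
  grip=0.6,
  newtons=12,
)

```text
t: 4.4
eef_pos: [0.3945, -0.3147, 0.0909]
ee_rot: [2.117, 0.211, -2.117]
force: [-2.1, 1.3, 5.7]
finger_gap: 0.687
```

```bash
python3 - <<'E'
from h import *
to(394.5,-314.5,91,11.2)
im,K,E=cam("side"); crop(im,190,230,290,330,6,"pics/s7c.png")
E
```

```text
shift [0.0001 0.0003 0.0001] turn [-0.     -0.0001 -0.0005] | t 4.4 tcp mm [ 394.5 -314.7   90.9] jawyaw -78.6 gap 62.5 F [-2.1  1.3  5.7]
```

View pics/s7c.png

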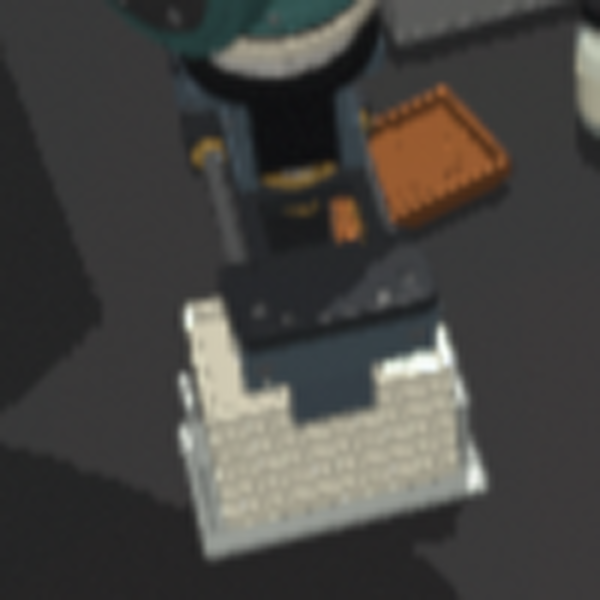

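Emit:
play_rows(
  series=[
    {"x": 0, "y": 0, "z": 0.005, "wx": 0, "wy": 0, "wz": 0},
    {"x": 0, "y": 0, "z": 0.01, "wx": 0, "wy": 0, "wz": 0},
    {"x": 0, "y": 0, "z": 0.014, "wx": 0, "wy": 0, "wz": 0},
    {"x": 0, "y": 0, "z": 0.02, "wx": 0, "wy": 0, "wz": 0},
    {"x": 0, "y": 0, "z": 0.02, "wx": 0, "wy": 0, "wz": 0},
  ],
)

```text
t: 4.95
eef_pos: [0.3946, -0.3148, 0.1034]
ee_rot: [2.117, 0.21, -2.117]
force: [0.1, 0.3, -0.4]
finger_gap: 0.688
```

```bash
python3 - <<'E'
from h import *
to(394.5,-314.5,91,11.2)
im,K,E=cam("side"); crop(im,190,230,290,330,6,"pics/s8c.png")
E
```

```text
shift [-0.0002  0.0006 -0.0207] turn [ 0.0001  0.     -0.0005] | t 5.0 tcp mm [ 394.6 -314.8  103.4] jawyaw -78.6 gap 62.6 F [ 0.1  0.3 -0.4]
```

View pics/s8c.png

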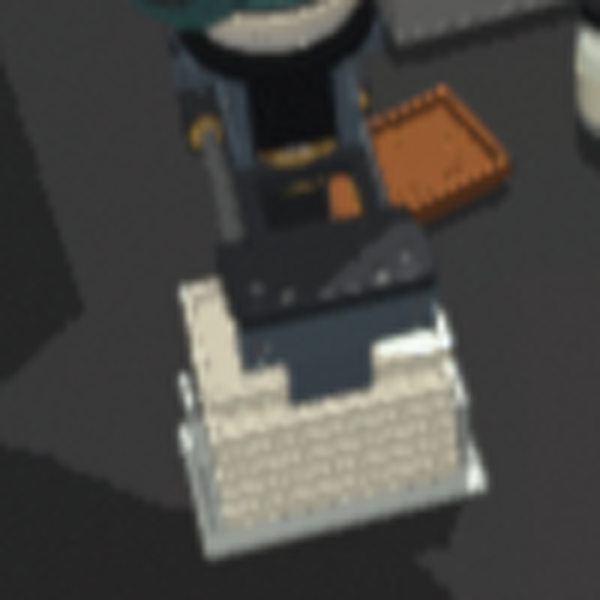

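```bash
python3 - <<'E'
from h import *
to(633.5,-215.7,110,-21.8)
E
```

```text
shift [0.3982 0.1651 0.0113] turn [ 0.     -0.     -0.0921] | t 5.0 tcp mm [ 394.6 -314.8  103.2] jawyaw -78.6 gap 62.9 F [-0.3 -0.  -0.4]
```

Emit:
play_rows(
  series=[
    {"x": 0, "y": 0, "z": 0.06, "wx": 0, "wy": 0, "wz": 0},
    {"x": 0.07, "y": 0.03, "z": 0.08, "wx": 0, "wy": 0, "wz": -0.02},
    {"x": 0.14, "y": 0.06, "z": 0.08, "wx": 0, "wy": 0, "wz": -0.04},
    {"x": 0.21, "y": 0.09, "z": 0.08, "wx": 0, "wy": 0, "wz": -0.06},
    {"x": 0.28, "y": 0.12, "z": 0.08, "wx": 0, "wy": 0, "wz": -0.08},
    {"x": 0.34, "y": 0.145, "z": 0.06, "wx": 0, "wy": 0, "wz": -0.092},
    {"x": 0.398, "y": 0.165, "z": 0.04, "wx": 0, "wy": 0, "wz": -0.092},
    {"x": 0.398, "y": 0.165, "z": 0.011, "wx": 0, "wy": 0, "wz": -0.092},
  ],
)

```text
t: 5.8
eef_pos: [0.6374, -0.2145, 0.1099]
ee_rot: [-2.018, 0.385, 2.012]
force: [-0.7, -0.5, 1.2]
finger_gap: 0.686
```

```bash
python3 - <<'E'
from h import *
cam("top")
im,K,E=cam("side"); crop(im,280,200,380,300,6,"pics/s9c.png")
to(633.5,-215.7,64,-21.8)
cv2.imwrite("pics/top9.png",cam("top")[0])
E
```

```text
shift [ 0.0024 -0.0016 -0.0717] turn [-0.0002 -0.0006 -0.0003] | t 5.9 tcp mm [ 632.1 -214.8  107. ] jawyaw -111.7 gap 62.6 F [-0.9 -0.3 -1.1]
```

View pics/s9c.png

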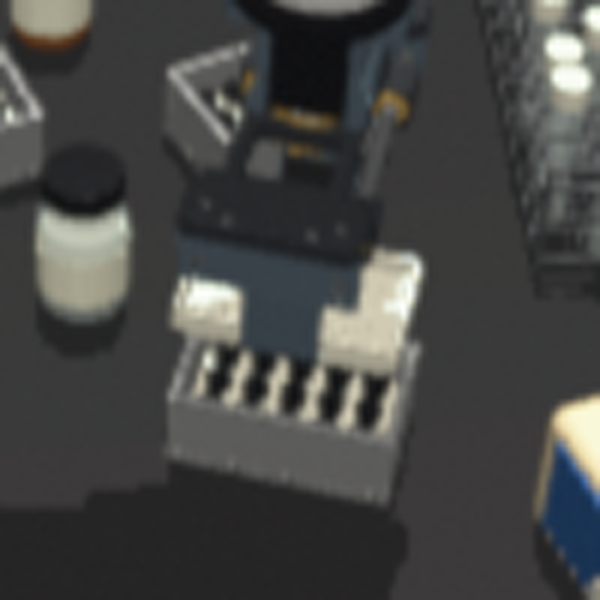

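View pics/top9.png

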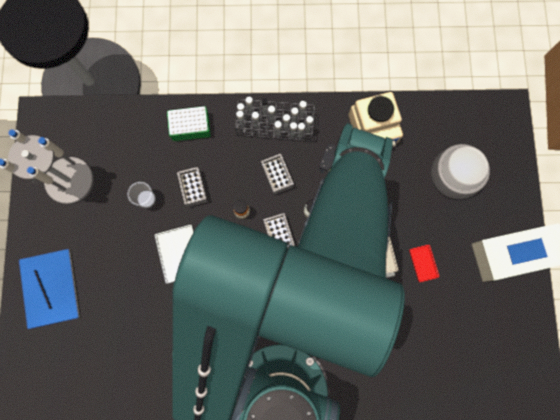

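Emit:
play_rows(
  series=[
    {"x": 0.0024, "y": -0.0016, "z": -0.02, "wx": 0, "wy": 0, "wz": 0},
    {"x": 0.0024, "y": -0.0016, "z": -0.04, "wx": 0, "wy": 0, "wz": 0},
    {"x": 0.0024, "y": -0.0016, "z": -0.05, "wx": 0, "wy": 0, "wz": 0},
    {"x": 0.0024, "y": -0.0016, "z": -0.05, "wx": 0, "wy": 0, "wz": 0},
    {"x": 0.0024, "y": -0.0016, "z": -0.05, "wx": 0, "wy": 0, "wz": 0},
  ],
)

```text
t: 6.45
eef_pos: [0.6334, -0.2165, 0.0784]
ee_rot: [-2.01, 0.387, 2.017]
force: [0.0, -0.0, -0.3]
finger_gap: 0.689
```

```bash
python3 - <<'E'
from h import *
im,K,E=cam("side"); crop(im,300,220,360,280,10,"pics/s10c.png")
to(633.5,-215.7,64,-21.8)
E
```

```text
shift [-0.0001  0.0013 -0.0245] turn [-0.0001 -0.0004 -0.0002] | t 6.5 tcp mm [ 633.6 -216.5   78.7] jawyaw -111.7 gap 62.9 F [-0.2 -0.   0.3]
```

View pics/s10c.png

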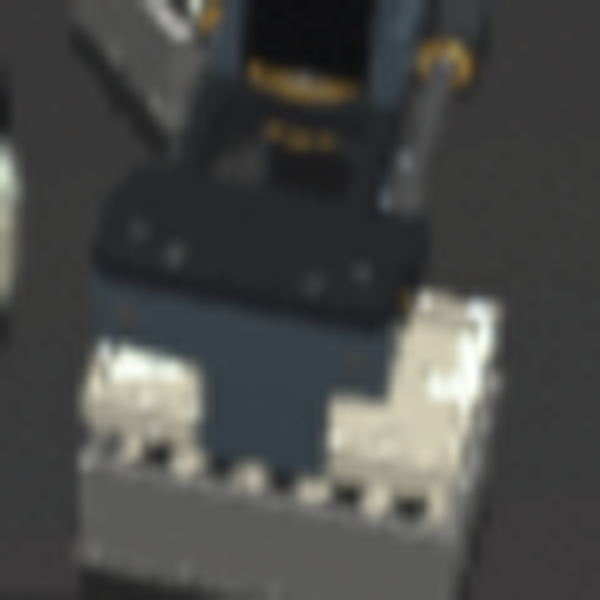

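Emit:
play_rows(
  series=[
    {"x": 0, "y": 0.001, "z": -0.006, "wx": 0, "wy": 0, "wz": 0},
    {"x": 0, "y": 0.001, "z": -0.012, "wx": 0, "wy": 0, "wz": 0},
    {"x": 0, "y": 0.001, "z": -0.016, "wx": 0, "wy": 0, "wz": 0},
    {"x": 0, "y": 0.001, "z": -0.02, "wx": 0, "wy": 0, "wz": 0},
    {"x": 0, "y": 0.001, "z": -0.024, "wx": 0, "wy": 0, "wz": 0},
    {"x": 0, "y": 0.001, "z": -0.024, "wx": 0, "wy": 0, "wz": 0},
  ],
)

```text
t: 7.1
eef_pos: [0.6334, -0.2158, 0.0638]
ee_rot: [-2.01, 0.386, 2.017]
force: [0.4, -0.3, -0.9]
finger_gap: 0.688
```

```bash
python3 - <<'E'
from h import *
im,K,E=cam("side"); crop(im,300,220,360,280,10,"pics/s11c.png")
to(633.5,-215.7,64,-21.8)
E
```

```text
shift [ 0.      0.0002 -0.0001] turn [-0.0001 -0.0005 -0.0002] | t 7.2 tcp mm [ 633.5 -215.8   64.1] jawyaw -111.7 gap 62.9 F [ 0.5 -0.1 -0.3]
```

View pics/s11c.png

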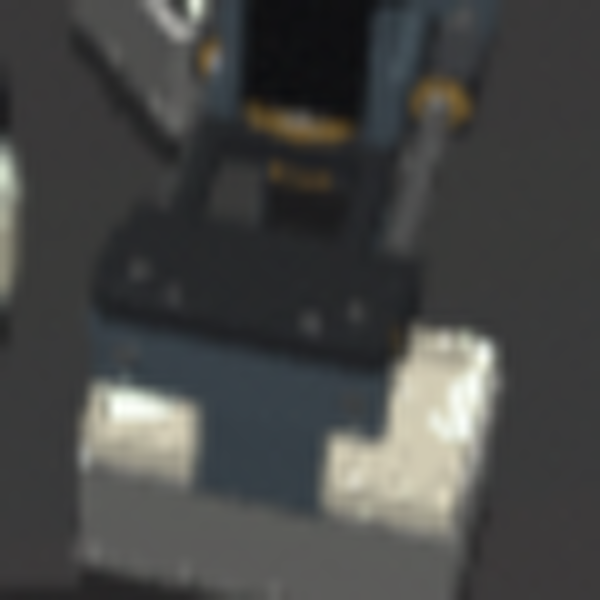

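Emit:
play_rows(
  series=[
    {"x": 0, "y": 0, "z": -0.0015, "wx": 0, "wy": 0, "wz": 0},
    {"x": 0, "y": 0, "z": -0.0015, "wx": 0, "wy": 0, "wz": 0},
    {"x": 0, "y": 0, "z": -0.0015, "wx": 0, "wy": 0, "wz": 0},
  ],
)

```text
t: 7.45
eef_pos: [0.6337, -0.2159, 0.0634]
ee_rot: [-2.011, 0.387, 2.017]
force: [-1.2, 1.6, 2.8]
finger_gap: 0.693
```

Emit:
play_rows(
  series=[
    {"x": 0, "y": 0, "z": 0.001, "wx": 0, "wy": 0, "wz": 0},
    {"x": 0, "y": 0, "z": 0.001, "wx": 0, "wy": 0, "wz": 0},
    {"x": 0, "y": 0, "z": 0.001, "wx": 0, "wy": 0, "wz": 0},
    {"x": 0, "y": 0, "z": 0.03, "wx": 0, "wy": 0, "wz": 0},
    {"x": 0, "y": 0, "z": 0.1, "wx": 0, "wy": 0, "wz": 0},
    {"x": 0, "y": 0, "z": 0.15, "wx": 0, "wy": 0, "wz": 0},
    {"x": 0, "y": 0, "z": 0.15, "wx": 0, "wy": 0, "wz": 0},
  ],
  grip=0.85,
)

```text
t: 8.15
eef_pos: [0.6361, -0.2168, 0.1593]
ee_rot: [-2.019, 0.388, 2.01]
force: [-0.2, 0.8, -0.5]
finger_gap: 0.85
```

```bash
python3 - <<'E'
from h import *
im,K,E=cam("side"); crop(im,280,200,380,300,6,"pics/s12c.png")
to(394.5,-314.5,125,11.2)
E
```

```text
shift [-0.4009 -0.1634 -0.0531] turn [0.0001 0.0003 0.0915] | t 8.2 tcp mm [ 635.  -216.4  156.8] jawyaw -111.7 gap 77.4 F [-0.7  1.1 -0.3]
```

View pics/s12c.png

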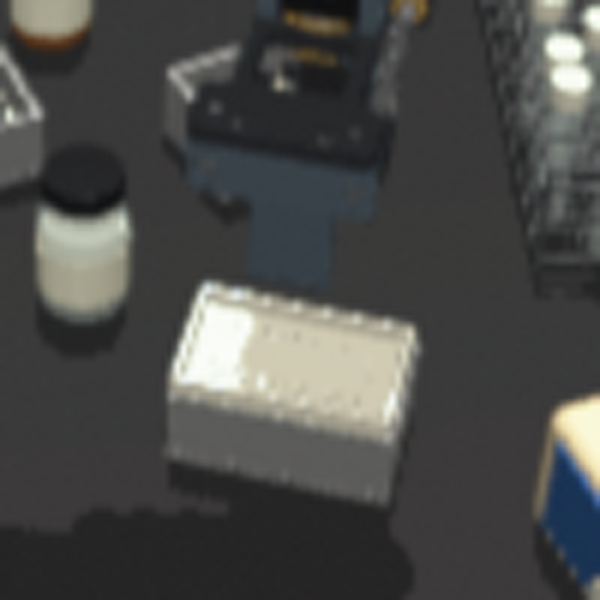

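Emit:
play_rows(
  series=[
    {"x": -0.06, "y": -0.025, "z": 0, "wx": 0, "wy": 0, "wz": 0.015},
    {"x": -0.13, "y": -0.053, "z": 0, "wx": 0, "wy": 0, "wz": 0.035},
    {"x": -0.2, "y": -0.082, "z": 0, "wx": 0, "wy": 0, "wz": 0.055},
    {"x": -0.27, "y": -0.11, "z": 0, "wx": 0, "wy": 0, "wz": 0.075},
    {"x": -0.33, "y": -0.135, "z": -0.02, "wx": 0, "wy": 0, "wz": 0.0915},
    {"x": -0.38, "y": -0.155, "z": -0.04, "wx": 0, "wy": 0, "wz": 0.0915},
    {"x": -0.401, "y": -0.1634, "z": -0.053, "wx": 0, "wy": 0, "wz": 0.0915},
    {"x": -0.401, "y": -0.1634, "z": -0.053, "wx": 0, "wy": 0, "wz": 0.0915},
  ],
  grip=1,
)

```text
t: 9.0
eef_pos: [0.3928, -0.3143, 0.124]
ee_rot: [2.121, 0.207, -2.12]
force: [0.8, -0.9, 1.0]
finger_gap: 1.002
```

```bash
python3 - <<'E'
from h import *
im,K,E=cam("side"); crop(im,190,230,290,330,6,"pics/s13c.png")
im,K,E=cam("top"); 
for o in blobs(im,K,E,115,.047,(150,140,365,260)): print("T",o)
to(394.5,-314.5,78.5,11.2)
E
```

```text
T (419.8, -147.2, 88.9, 51.0, 29.4, (np.float64(326.0), np.float64(248.0)))
T (435.4, 304.8, 118.6, 114.4, -75.5, (np.float64(177.7), np.float64(244.4)))
T (473.4, -4.2, 109.3, 69.5, 16.2, (np.float64(278.3), np.float64(232.3)))
T (531.7, -102.0, 45.9, 26.4, 66.1, (np.float64(309.9), np.float64(212.8)))
T (625.7, 264.6, 109.6, 69.3, 14.3, (np.float64(190.9), np.float64(185.3)))
T (635.9, -216.2, 110.6, 70.1, -21.7, (np.float64(345.4), np.float64(179.6)))
T (663.1, -2.5, 109.0, 69.6, 21.0, (np.float64(276.7), np.float64(172.4)))
shift [-0.0011  0.     -0.0779] turn [-0.      0.0003  0.0001] | t 9.1 tcp mm [ 395.2 -314.5  125.2] jawyaw -78.8 gap 91.0 F [ 0.3 -0.5  0.2]
```

View pics/s13c.png

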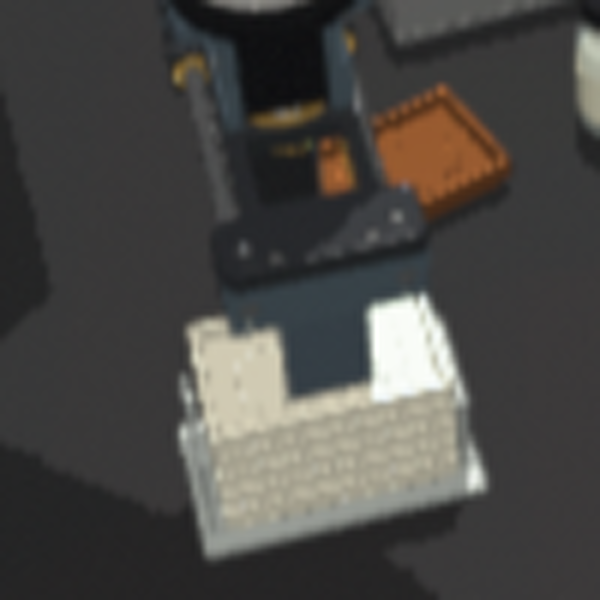

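Emit:
play_rows(
  series=[
    {"x": -0.001, "y": 0, "z": -0.03, "wx": 0, "wy": 0, "wz": 0},
    {"x": -0.001, "y": 0, "z": -0.06, "wx": 0, "wy": 0, "wz": 0},
    {"x": -0.001, "y": 0, "z": -0.0775, "wx": 0, "wy": 0, "wz": 0},
    {"x": -0.001, "y": 0, "z": -0.0775, "wx": 0, "wy": 0, "wz": 0},
    {"x": -0.001, "y": 0, "z": -0.0775, "wx": 0, "wy": 0, "wz": 0},
  ],
)

```text
t: 9.6
eef_pos: [0.3953, -0.3145, 0.0791]
ee_rot: [2.121, 0.207, -2.116]
force: [0.5, 0.0, 0.6]
finger_gap: 0.999
```

Emit:
play_rows(
  series=[
    {"x": 0, "y": 0, "z": 0, "wx": 0, "wy": 0, "wz": 0},
    {"x": 0, "y": 0, "z": 0, "wx": 0, "wy": 0, "wz": 0},
    {"x": 0, "y": 0, "z": 0, "wx": 0, "wy": 0, "wz": 0},
    {"x": 0, "y": 0, "z": 0, "wx": 0, "wy": 0, "wz": 0},
    {"x": 0, "y": 0, "z": 0, "wx": 0, "wy": 0, "wz": 0},
    {"x": 0, "y": 0, "z": 0, "wx": 0, "wy": 0, "wz": 0},
  ],
  grip=0.6,
)

```text
t: 10.2
eef_pos: [0.3954, -0.3147, 0.0794]
ee_rot: [2.121, 0.207, -2.116]
force: [-0.6, 0.7, 5.8]
finger_gap: 0.69
```

Emit:
play_rows(
  series=[
    {"x": 0, "y": 0, "z": 0.005, "wx": 0, "wy": 0, "wz": 0},
    {"x": 0, "y": 0, "z": 0.01, "wx": 0, "wy": 0, "wz": 0},
    {"x": 0, "y": 0, "z": 0.014, "wx": 0, "wy": 0, "wz": 0},
    {"x": 0, "y": 0, "z": 0.02, "wx": 0, "wy": 0, "wz": 0},
    {"x": 0, "y": 0, "z": 0.02, "wx": 0, "wy": 0, "wz": 0},
  ],
)

```text
t: 10.7
eef_pos: [0.3956, -0.3148, 0.0919]
ee_rot: [2.122, 0.207, -2.115]
force: [-0.1, 0.1, -0.5]
finger_gap: 0.691
```

```bash
python3 - <<'E'
from h import *
im,K,E=cam("side"); crop(im,190,230,290,330,6,"pics/s14c.png")
to(472.8,-4.7,120,16.4)
E
```

```text
shift [0.1288 0.5167 0.0472] turn [0.0001 0.0005 0.0145] | t 10.8 tcp mm [ 395.5 -314.7   91.7] jawyaw -78.8 gap 62.7 F [ 0.1 -0.6 -0.3]
```

View pics/s14c.png

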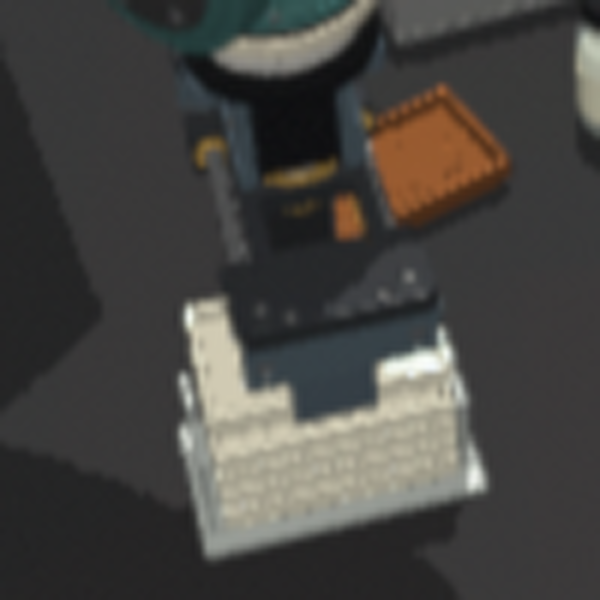

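Emit:
play_rows(
  series=[
    {"x": 0, "y": 0.01, "z": 0.05, "wx": 0, "wy": 0, "wz": 0},
    {"x": 0.02, "y": 0.08, "z": 0.09, "wx": 0, "wy": 0, "wz": 0.002},
    {"x": 0.04, "y": 0.16, "z": 0.09, "wx": 0, "wy": 0, "wz": 0.004},
    {"x": 0.06, "y": 0.24, "z": 0.09, "wx": 0, "wy": 0, "wz": 0.007},
    {"x": 0.08, "y": 0.32, "z": 0.09, "wx": 0, "wy": 0, "wz": 0.01},
    {"x": 0.1, "y": 0.4, "z": 0.09, "wx": 0, "wy": 0, "wz": 0.0145},
    {"x": 0.12, "y": 0.47, "z": 0.07, "wx": 0, "wy": 0, "wz": 0.0145},
    {"x": 0.13, "y": 0.517, "z": 0.047, "wx": 0, "wy": 0.0005, "wz": 0.0145},
  ],
)

```text
t: 11.55
eef_pos: [0.4743, -0.0021, 0.1201]
ee_rot: [2.068, 0.299, -2.065]
force: [0.3, -0.3, -0.3]
finger_gap: 0.694
```

```bash
python3 - <<'E'
from h import *
cam("top")
to(473.6,-4.5,78.5,16.4)
im,K,E=cam("side"); crop(im,220,160,320,260,6,"pics/s15c.png")
E
```

```text
shift [ 0.     -0.0073 -0.0658] turn [-0.     -0.0002 -0.0003] | t 11.6 tcp mm [ 4.736e+02 -1.000e-01  1.180e+02] jawyaw -73.5 gap 63.2 F [-2.6 -0.6 -1.8]
```

View pics/s15c.png

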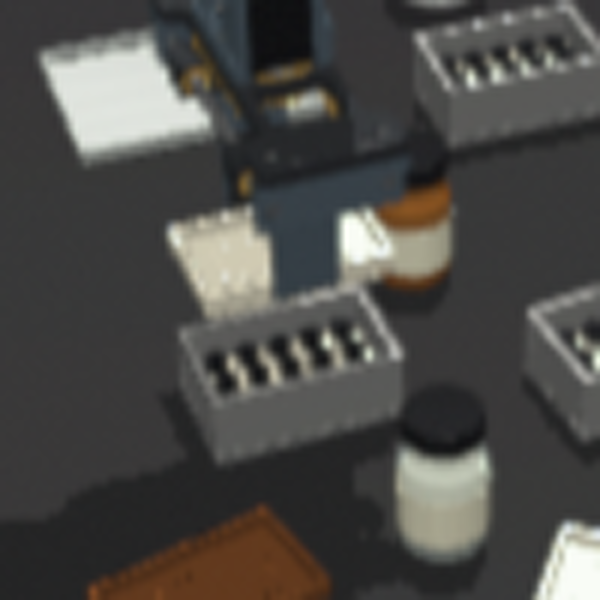

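Emit:
play_rows(
  series=[
    {"x": 0, "y": -0.007, "z": -0.02, "wx": 0, "wy": 0, "wz": 0},
    {"x": 0, "y": -0.007, "z": -0.045, "wx": 0, "wy": 0, "wz": 0},
    {"x": 0, "y": -0.007, "z": -0.064, "wx": 0, "wy": 0, "wz": 0},
    {"x": 0, "y": -0.007, "z": -0.064, "wx": 0, "wy": 0, "wz": 0},
    {"x": 0, "y": -0.007, "z": -0.064, "wx": 0, "wy": 0, "wz": 0},
  ],
)

```text
t: 12.15
eef_pos: [0.473, -0.0066, 0.08]
ee_rot: [2.064, 0.301, -2.069]
force: [0.5, -0.0, -0.7]
finger_gap: 0.69
```

```bash
python3 - <<'E'
from h import *
im,K,E=cam("side"); crop(im,240,180,300,240,10,"pics/s16c.png")
to(473.6,-4.5,64.9,16.4)
E
```

```text
shift [ 0.0005  0.0034 -0.0258] turn [ 0.     -0.0003 -0.0004] | t 12.2 tcp mm [473.3  -6.5  80.4] jawyaw -73.4 gap 62.7 F [-0.7  0.3 -0.6]
```

View pics/s16c.png

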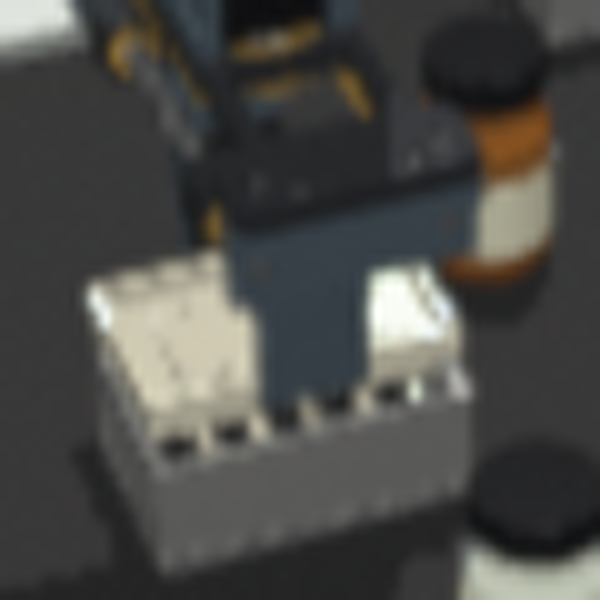

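Emit:
play_rows(
  series=[
    {"x": 0.0005, "y": 0.0034, "z": -0.006, "wx": 0, "wy": 0, "wz": 0},
    {"x": 0.0005, "y": 0.0034, "z": -0.008, "wx": 0, "wy": 0, "wz": 0},
    {"x": 0.0005, "y": 0.0034, "z": -0.013, "wx": 0, "wy": 0, "wz": 0},
    {"x": 0.0005, "y": 0.0034, "z": -0.018, "wx": 0, "wy": 0, "wz": 0},
    {"x": 0.0005, "y": 0.0034, "z": -0.022, "wx": 0, "wy": 0, "wz": 0},
    {"x": 0.0005, "y": 0.0034, "z": -0.0265, "wx": 0, "wy": 0, "wz": 0},
    {"x": 0.0005, "y": 0.0034, "z": -0.0265, "wx": 0, "wy": 0, "wz": 0},
  ],
)

```text
t: 12.9
eef_pos: [0.4735, -0.0045, 0.0642]
ee_rot: [2.064, 0.301, -2.069]
force: [0.7, 0.2, -1.2]
finger_gap: 0.683
```

```bash
python3 - <<'E'
from h import *
im,K,E=cam("side"); crop(im,240,180,300,240,10,"pics/s17c.png")
to(473.6,-4.5,64.9,16.4)
E
```

```text
shift [ 0.0002 -0.      0.001 ] turn [ 0.     -0.0003 -0.0005] | t 12.9 tcp mm [473.5  -4.5  64.3] jawyaw -73.4 gap 62.8 F [ 0.  -0.6 -1.1]
```

View pics/s17c.png

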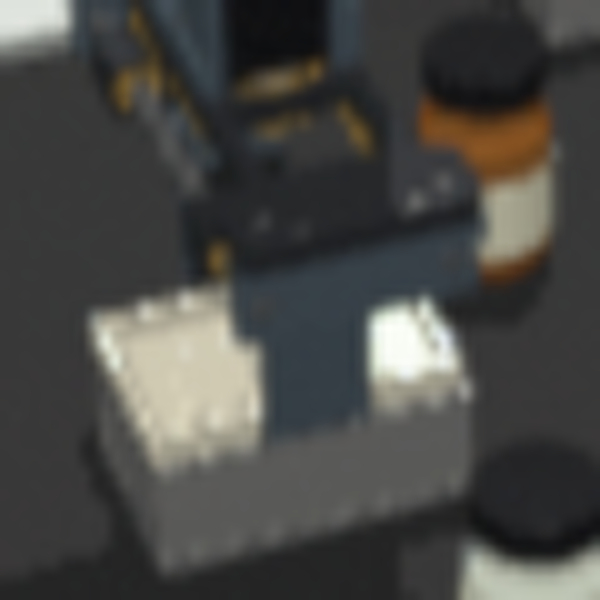

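Seated. Release and return for the third lid.

Emit:
play_rows(
  series=[
    {"x": 0, "y": 0, "z": 0, "wx": 0, "wy": 0, "wz": 0},
    {"x": 0, "y": 0, "z": 0, "wx": 0, "wy": 0, "wz": 0},
    {"x": 0, "y": 0, "z": 0, "wx": 0, "wy": 0, "wz": 0},
    {"x": 0, "y": 0, "z": 0.02, "wx": 0, "wy": 0, "wz": 0},
    {"x": 0, "y": 0, "z": 0.09, "wx": 0, "wy": 0, "wz": 0},
    {"x": 0, "y": 0, "z": 0.13, "wx": 0, "wy": 0, "wz": 0},
    {"x": 0, "y": 0, "z": 0.13, "wx": 0, "wy": 0, "wz": 0},
  ],
  grip=0.85,
)

```text
t: 13.65
eef_pos: [0.4755, -0.0046, 0.1461]
ee_rot: [2.069, 0.3, -2.062]
force: [0.4, -0.2, -0.5]
finger_gap: 0.848
```

```bash
python3 - <<'E'
from h import *
cam("top")
im,K,E=cam("side"); crop(im,220,160,320,260,6,"pics/s18c.png")
to(394.7,-314.5,110,11.2)
E
```

```text
shift [-0.1318 -0.5167 -0.0552] turn [ 0.     -0.0001 -0.0149] | t 13.8 tcp mm [473.8  -4.5 143.1] jawyaw -73.4 gap 77.4 F [-0.4  0.3 -0.3]
```

View pics/s18c.png

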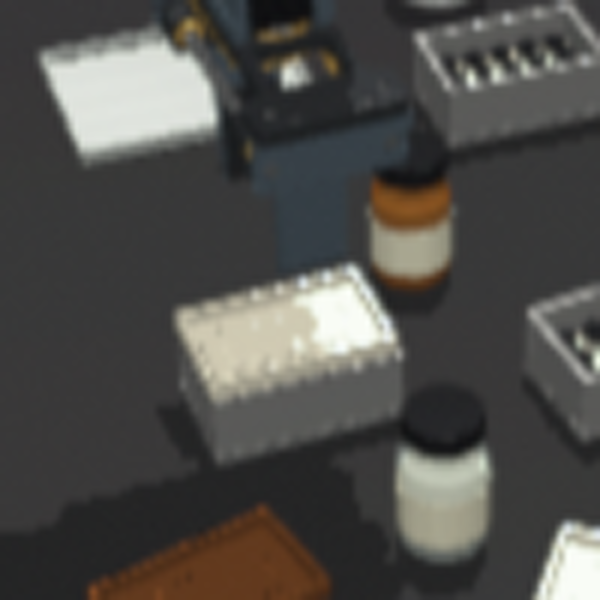

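Emit:
play_rows(
  series=[
    {"x": -0.02, "y": -0.07, "z": 0, "wx": 0, "wy": 0, "wz": -0.003},
    {"x": -0.04, "y": -0.15, "z": 0, "wx": 0, "wy": 0, "wz": -0.006},
    {"x": -0.06, "y": -0.23, "z": 0, "wx": 0, "wy": 0, "wz": -0.01},
    {"x": -0.08, "y": -0.31, "z": 0, "wx": 0, "wy": 0, "wz": -0.0149},
    {"x": -0.1, "y": -0.39, "z": 0, "wx": 0, "wy": 0, "wz": -0.0149},
    {"x": -0.12, "y": -0.46, "z": -0.02, "wx": 0, "wy": 0, "wz": -0.0149},
    {"x": -0.1318, "y": -0.5167, "z": -0.04, "wx": 0, "wy": 0, "wz": -0.0149},
    {"x": -0.1318, "y": -0.5167, "z": -0.055, "wx": 0, "wy": 0, "wz": -0.0149},
  ],
  grip=1,
)

```text
t: 14.55
eef_pos: [0.3935, -0.3174, 0.1087]
ee_rot: [2.119, 0.205, -2.122]
force: [0.1, 0.5, -0.3]
finger_gap: 1.001
```

```bash
python3 - <<'E'
from h import *
cam("top")
im,K,E=cam("side"); crop(im,190,230,290,330,6,"pics/s19c.png")
to(394.7,-314.5,66,11.2)
E
```

```text
shift [ 0.0023 -0.0009 -0.0702] turn [-0.0004 -0.0005  0.0002] | t 14.7 tcp mm [ 393.3 -313.9  108.1] jawyaw -78.9 gap 90.8 F [-0.7  1.1  0.5]
```

View pics/s19c.png

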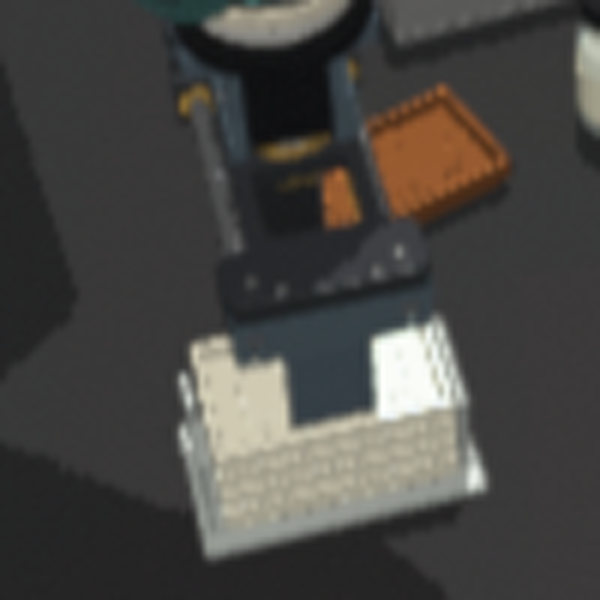

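Emit:
play_rows(
  series=[
    {"x": 0.002, "y": -0.001, "z": -0.03, "wx": 0, "wy": 0, "wz": 0},
    {"x": 0.002, "y": -0.001, "z": -0.055, "wx": 0, "wy": 0, "wz": 0},
    {"x": 0.002, "y": -0.001, "z": -0.07, "wx": 0, "wy": 0, "wz": 0},
    {"x": 0.002, "y": -0.001, "z": -0.07, "wx": 0, "wy": 0, "wz": 0},
    {"x": 0.002, "y": -0.001, "z": -0.07, "wx": 0, "wy": 0, "wz": 0},
  ],
)

```text
t: 15.15
eef_pos: [0.3947, -0.3141, 0.0664]
ee_rot: [2.117, 0.21, -2.124]
force: [0.3, -0.7, 0.1]
finger_gap: 1.0
```

```bash
python3 - <<'E'
from h import *
to(394.7,-314.5,66,11.2)
E
```

```text
shift [-0.0001 -0.0006 -0.0007] turn [-0.0004 -0.0006  0.0001] | t 15.2 tcp mm [ 394.7 -314.1   66.4] jawyaw -78.9 gap 91.0 F [ 0.3 -0.7  0.1]
```

Emit:
play_rows(
  series=[
    {"x": 0, "y": 0, "z": 0, "wx": -0.0004, "wy": -0.0006, "wz": 0},
    {"x": 0, "y": 0, "z": 0, "wx": -0.0004, "wy": -0.0006, "wz": 0},
    {"x": 0, "y": 0, "z": 0, "wx": -0.0004, "wy": -0.0006, "wz": 0},
    {"x": 0, "y": 0, "z": 0, "wx": -0.0004, "wy": -0.0006, "wz": 0},
    {"x": 0, "y": 0, "z": 0, "wx": -0.0004, "wy": -0.0006, "wz": 0},
    {"x": 0, "y": 0, "z": 0, "wx": -0.0004, "wy": -0.0006, "wz": 0},
  ],
  grip=0.6,
)

```text
t: 15.75
eef_pos: [0.3948, -0.3142, 0.0667]
ee_rot: [2.12, 0.207, -2.119]
force: [-1.1, 0.3, 6.5]
finger_gap: 0.689
```

Emit:
play_rows(
  series=[
    {"x": 0, "y": 0, "z": 0.005, "wx": 0, "wy": 0, "wz": 0},
    {"x": 0, "y": 0, "z": 0.01, "wx": 0, "wy": 0, "wz": 0},
    {"x": 0, "y": 0, "z": 0.014, "wx": 0, "wy": 0, "wz": 0},
    {"x": 0, "y": 0, "z": 0.02, "wx": 0, "wy": 0, "wz": 0},
    {"x": 0, "y": 0, "z": 0.02, "wx": 0, "wy": 0, "wz": 0},
  ],
)

```text
t: 16.25
eef_pos: [0.3951, -0.3144, 0.0792]
ee_rot: [2.12, 0.206, -2.118]
force: [0.3, 0.8, -0.5]
finger_gap: 0.692
```

```bash
python3 - <<'E'
from h import *
im,K,E=cam("side"); crop(im,190,230,290,330,6,"pics/s20c.png")
to(662.3,-3,125,21)
E
```

```text
shift [0.4455 0.5189 0.0767] turn [0.0001 0.0001 0.0274] | t 16.3 tcp mm [ 395.  -314.3   79. ] jawyaw -78.9 gap 62.8 F [-0.2 -0.9 -0.9]
```

View pics/s20c.png

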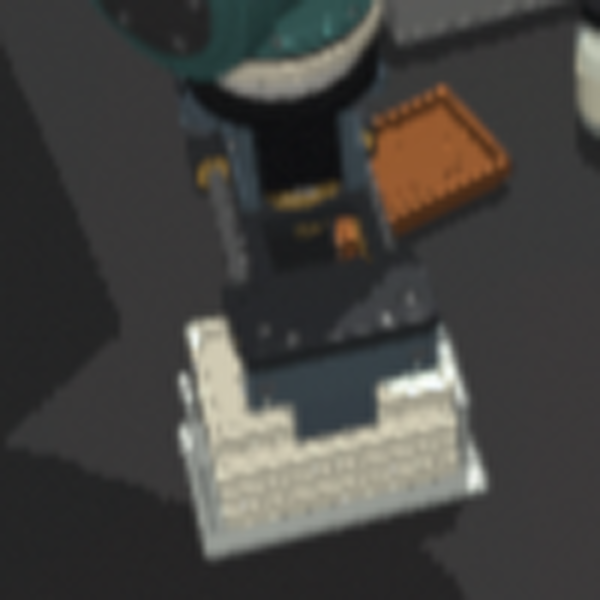

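Emit:
play_rows(
  series=[
    {"x": 0, "y": 0, "z": 0.06, "wx": 0, "wy": 0, "wz": 0},
    {"x": 0.04, "y": 0.05, "z": 0.1, "wx": 0, "wy": 0, "wz": 0.003},
    {"x": 0.1, "y": 0.115, "z": 0.11, "wx": 0, "wy": 0, "wz": 0.007},
    {"x": 0.155, "y": 0.18, "z": 0.11, "wx": 0, "wy": 0, "wz": 0.012},
    {"x": 0.21, "y": 0.245, "z": 0.11, "wx": 0, "wy": 0, "wz": 0.017},
    {"x": 0.265, "y": 0.31, "z": 0.11, "wx": 0, "wy": 0, "wz": 0.0274},
    {"x": 0.32, "y": 0.375, "z": 0.11, "wx": 0, "wy": 0, "wz": 0.0274},
    {"x": 0.37, "y": 0.43, "z": 0.11, "wx": 0, "wy": 0, "wz": 0.0274},
  ],
)

```text
t: 17.1
eef_pos: [0.6163, -0.0561, 0.1448]
ee_rot: [2.022, 0.375, -2.02]
force: [0.1, -0.4, 0.9]
finger_gap: 0.69
```

```bash
python3 - <<'E'
from h import *
to(662.7,-3,125,21)
im,K,E=cam("top"); cv2.imwrite("pics/top21.png",im)
E
```

```text
shift [ 0.0773  0.0884 -0.033 ] turn [ 0.0001  0.0001 -0.0001] | t 17.1 tcp mm [616.3 -56.1 144.8] jawyaw -69.0 gap 62.8 F [ 0.1 -0.4  0.9]
```

Emit:
play_rows(
  series=[
    {"x": 0.04, "y": 0.045, "z": 0, "wx": 0, "wy": 0, "wz": 0},
    {"x": 0.077, "y": 0.088, "z": -0.02, "wx": 0, "wy": 0, "wz": 0},
    {"x": 0.077, "y": 0.088, "z": -0.05, "wx": 0, "wy": 0, "wz": 0},
    {"x": 0.077, "y": 0.088, "z": -0.09, "wx": 0, "wy": 0, "wz": 0},
    {"x": 0.077, "y": 0.088, "z": -0.107, "wx": 0, "wy": 0, "wz": 0},
    {"x": 0.077, "y": 0.088, "z": -0.107, "wx": 0, "wy": 0, "wz": 0},
    {"x": 0.077, "y": 0.088, "z": -0.107, "wx": 0, "wy": 0, "wz": 0},
  ],
)

```text
t: 17.85
eef_pos: [0.667, 0.0002, 0.0818]
ee_rot: [2.024, 0.376, -2.016]
force: [1.0, 0.1, 0.4]
finger_gap: 0.686
```

```bash
python3 - <<'E'
from h import *
im,K,E=cam("side"); crop(im,295,175,355,235,10,"pics/s22c.png")
to(662.7,-3,64.2,21)
E
```

```text
shift [-0.0078 -0.0055 -0.0301] turn [-0.      0.0008 -0.0002] | t 17.9 tcp mm [6.674e+02 3.000e-01 8.220e+01] jawyaw -68.9 gap 62.8 F [-0.3  0.2 -0.3]
```

View pics/s22c.png

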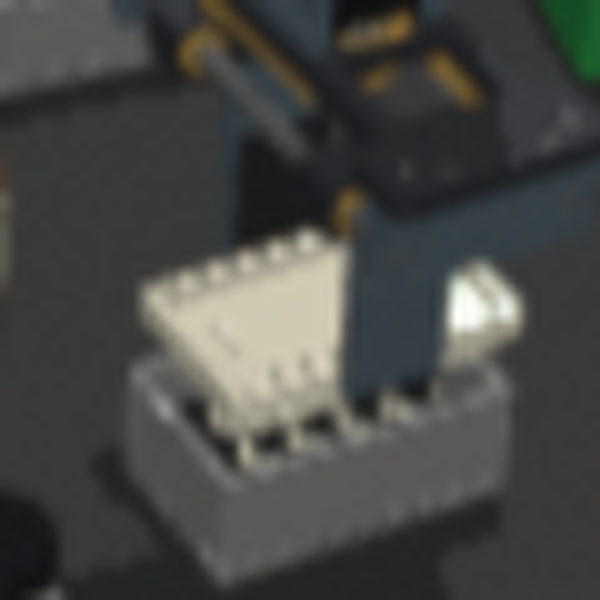

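Emit:
play_rows(
  series=[
    {"x": -0.0078, "y": -0.0055, "z": -0.006, "wx": 0, "wy": 0.0008, "wz": 0},
    {"x": -0.0078, "y": -0.0055, "z": -0.011, "wx": 0, "wy": 0.0008, "wz": 0},
    {"x": -0.0078, "y": -0.0055, "z": -0.011, "wx": 0, "wy": 0.0008, "wz": 0},
    {"x": -0.0078, "y": -0.0055, "z": -0.011, "wx": 0, "wy": 0.0008, "wz": 0},
  ],
)

```text
t: 18.3
eef_pos: [0.6627, -0.0031, 0.0758]
ee_rot: [2.021, 0.376, -2.021]
force: [0.1, -0.7, -0.6]
finger_gap: 0.687
```

```bash
python3 - <<'E'
from h import *
im,K,E=cam("side"); crop(im,295,175,355,235,10,"pics/s23c.png")
to(662.7,-3,64.2,21)
E
```

```text
shift [-0.0001  0.     -0.0193] turn [-0.      0.     -0.0003] | t 18.4 tcp mm [662.8  -3.   75.8] jawyaw -68.9 gap 62.9 F [-0.4 -0.4 -0.6]
```

View pics/s23c.png

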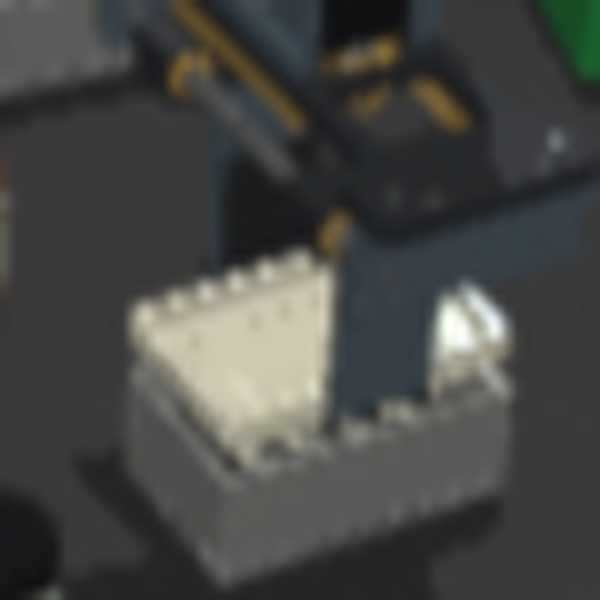

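Emit:
play_rows(
  series=[
    {"x": 0, "y": 0, "z": -0.004, "wx": 0, "wy": 0, "wz": 0},
    {"x": 0, "y": 0, "z": -0.008, "wx": 0, "wy": 0, "wz": 0},
    {"x": 0, "y": 0, "z": -0.012, "wx": 0, "wy": 0, "wz": 0},
    {"x": 0, "y": 0, "z": -0.016, "wx": 0, "wy": 0, "wz": 0},
    {"x": 0, "y": 0, "z": -0.02, "wx": 0, "wy": 0, "wz": 0},
    {"x": 0, "y": 0, "z": -0.02, "wx": 0, "wy": 0, "wz": 0},
  ],
)

```text
t: 18.95
eef_pos: [0.6628, -0.003, 0.0637]
ee_rot: [2.021, 0.376, -2.02]
force: [0.4, -0.6, -0.9]
finger_gap: 0.689
```

```bash
python3 - <<'E'
from h import *
im,K,E=cam("side"); crop(im,295,175,355,235,10,"pics/s24c.png")
to(662.7,-3,64.2,21)
E
```

```text
shift [-0.0001  0.      0.0009] turn [-0.      0.     -0.0002] | t 19.0 tcp mm [662.8  -3.   63.7] jawyaw -68.9 gap 63.0 F [ 0.   0.5 -0.7]
```

View pics/s24c.png

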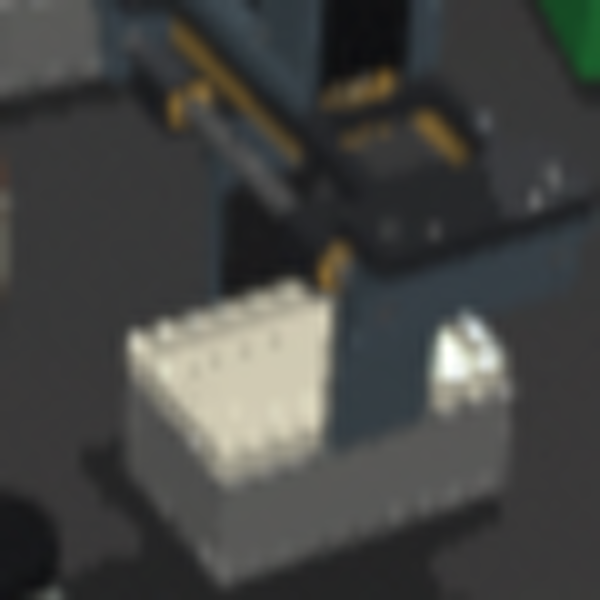

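Seated. Release, rise, go for the fourth lid.

Emit:
play_rows(
  series=[
    {"x": 0, "y": 0, "z": 0, "wx": 0, "wy": 0, "wz": 0},
    {"x": 0, "y": 0, "z": 0, "wx": 0, "wy": 0, "wz": 0},
    {"x": 0, "y": 0, "z": 0, "wx": 0, "wy": 0, "wz": 0},
    {"x": 0, "y": 0, "z": 0.02, "wx": 0, "wy": 0, "wz": 0},
    {"x": 0, "y": 0, "z": 0.09, "wx": 0, "wy": 0, "wz": 0},
    {"x": 0, "y": 0, "z": 0.13, "wx": 0, "wy": 0, "wz": 0},
    {"x": 0, "y": 0, "z": 0.13, "wx": 0, "wy": 0, "wz": 0},
  ],
  grip=0.85,
)

```text
t: 19.7
eef_pos: [0.6651, -0.0031, 0.1463]
ee_rot: [2.026, 0.375, -2.014]
force: [1.1, 1.0, 1.1]
finger_gap: 0.853
```

```bash
python3 - <<'E'
from h import *
cam("top")
im,K,E=cam("side"); crop(im,270,150,370,250,6,"pics/s25c.png")
to(394.7,-314.5,100,11.2)
E
```

```text
shift [-0.4472 -0.5192 -0.0709] turn [-0.      0.0002 -0.0275] | t 19.8 tcp mm [663.   -3.  142.6] jawyaw -68.9 gap 77.4 F [-0.4  0.3 -1.1]
```

View pics/s25c.png

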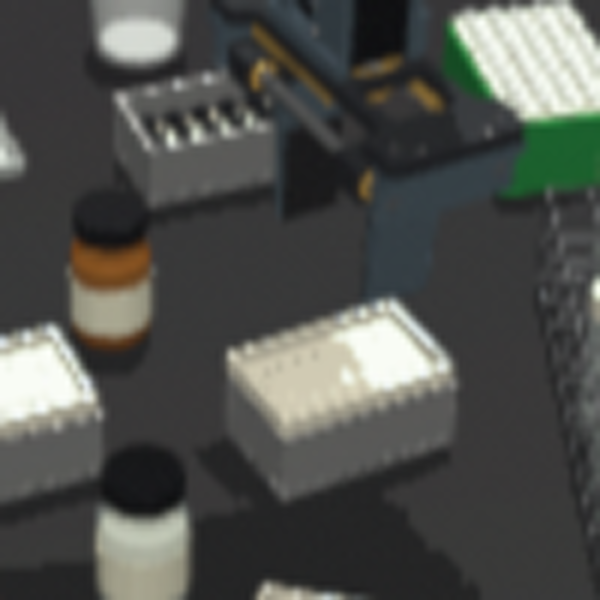

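Emit:
play_rows(
  series=[
    {"x": -0.05, "y": -0.058, "z": 0, "wx": 0, "wy": 0, "wz": -0.003},
    {"x": -0.1, "y": -0.116, "z": 0, "wx": 0, "wy": 0, "wz": -0.006},
    {"x": -0.155, "y": -0.18, "z": 0, "wx": 0, "wy": 0, "wz": -0.01},
    {"x": -0.21, "y": -0.245, "z": 0, "wx": 0, "wy": 0, "wz": -0.016},
    {"x": -0.265, "y": -0.31, "z": 0, "wx": 0, "wy": 0, "wz": -0.0275},
    {"x": -0.32, "y": -0.375, "z": 0, "wx": 0, "wy": 0, "wz": -0.0275},
    {"x": -0.375, "y": -0.435, "z": 0, "wx": 0, "wy": 0, "wz": -0.0275},
    {"x": -0.41, "y": -0.48, "z": -0.02, "wx": 0, "wy": 0, "wz": -0.0275},
  ],
  grip=1,
)

```text
t: 20.6
eef_pos: [0.415, -0.2925, 0.1306]
ee_rot: [2.121, 0.206, -2.117]
force: [0.5, -0.2, -0.1]
finger_gap: 1.001
```

```bash
python3 - <<'E'
from h import *
im,K,E=cam("top"); cv2.imwrite("pics/top26.png",im)
to(394.7,-314.5,90,11.2)
E
```

```text
shift [-0.0294 -0.0339 -0.0639] turn [-0.0001 -0.0001  0.0003] | t 20.6 tcp mm [ 412.3 -294.2  128.4] jawyaw -78.9 gap 91.1 F [-1.3  2.  -1.5]
```

Emit:
play_rows(
  series=[
    {"x": -0.0294, "y": -0.0339, "z": -0.02, "wx": 0, "wy": 0, "wz": 0},
    {"x": -0.0294, "y": -0.0339, "z": -0.064, "wx": 0, "wy": 0, "wz": 0},
    {"x": -0.0294, "y": -0.0339, "z": -0.064, "wx": 0, "wy": 0, "wz": 0},
    {"x": -0.0294, "y": -0.0339, "z": -0.064, "wx": 0, "wy": 0, "wz": 0},
  ],
)

```text
t: 21.05
eef_pos: [0.3943, -0.3139, 0.0895]
ee_rot: [2.118, 0.209, -2.123]
force: [-0.9, 0.1, -0.0]
finger_gap: 1.0
```

```bash
python3 - <<'E'
from h import *
cam("top")
im,K,E=cam("side"); crop(im,190,230,290,330,6,"pics/s27c.png")
to(394.7,-314.5,53.7,11.2)
E
```

```text
shift [-0.0009 -0.0003 -0.0615] turn [-0.0001 -0.0001  0.0002] | t 21.1 tcp mm [ 395.2 -314.3   90.6] jawyaw -78.9 gap 91.2 F [-0.7 -0.3 -0.4]
```

View pics/s27c.png

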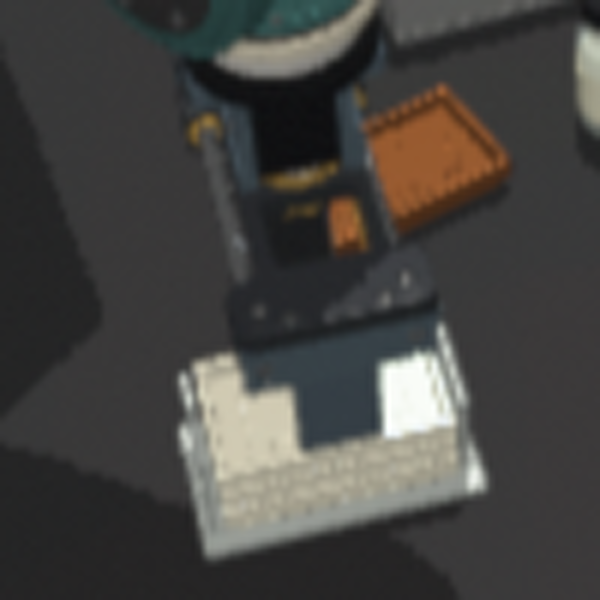

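Emit:
play_rows(
  series=[
    {"x": -0.0009, "y": -0.0003, "z": -0.03, "wx": 0, "wy": 0, "wz": 0},
    {"x": -0.0009, "y": -0.0003, "z": -0.05, "wx": 0, "wy": 0, "wz": 0},
    {"x": -0.0009, "y": -0.0003, "z": -0.0612, "wx": 0, "wy": 0, "wz": 0},
    {"x": -0.0009, "y": -0.0003, "z": -0.0612, "wx": 0, "wy": 0, "wz": 0},
    {"x": -0.0009, "y": -0.0003, "z": -0.0612, "wx": 0, "wy": 0, "wz": 0},
  ],
)

```text
t: 21.65
eef_pos: [0.3949, -0.3146, 0.0541]
ee_rot: [2.119, 0.208, -2.12]
force: [0.3, -0.7, -0.1]
finger_gap: 1.005
```

Emit:
play_rows(
  series=[
    {"x": 0, "y": 0, "z": 0, "wx": 0, "wy": 0, "wz": 0},
    {"x": 0, "y": 0, "z": 0, "wx": 0, "wy": 0, "wz": 0},
    {"x": 0, "y": 0, "z": 0, "wx": 0, "wy": 0, "wz": 0},
    {"x": 0, "y": 0, "z": 0, "wx": 0, "wy": 0, "wz": 0},
    {"x": 0, "y": 0, "z": 0, "wx": 0, "wy": 0, "wz": 0},
    {"x": 0, "y": 0, "z": 0, "wx": 0, "wy": 0, "wz": 0},
  ],
  grip=0.6,
)

```text
t: 22.25
eef_pos: [0.3949, -0.3146, 0.0543]
ee_rot: [2.119, 0.207, -2.12]
force: [-1.1, 1.1, 4.4]
finger_gap: 0.689
```

Emit:
play_rows(
  series=[
    {"x": 0, "y": 0, "z": 0.005, "wx": 0, "wy": 0, "wz": 0},
    {"x": 0, "y": 0, "z": 0.01, "wx": 0, "wy": 0, "wz": 0},
    {"x": 0, "y": 0, "z": 0.014, "wx": 0, "wy": 0, "wz": 0},
    {"x": 0, "y": 0, "z": 0.02, "wx": 0, "wy": 0, "wz": 0},
    {"x": 0, "y": 0, "z": 0.02, "wx": 0, "wy": 0, "wz": 0},
  ],
)

```text
t: 22.75
eef_pos: [0.3951, -0.3148, 0.0668]
ee_rot: [2.119, 0.207, -2.119]
force: [-0.3, -0.6, -0.5]
finger_gap: 0.688
```

```bash
python3 - <<'E'
from h import *
im,K,E=cam("side"); crop(im,190,230,290,330,6,"pics/s28c.png")
im,K,E=cam("top"); 
for o in blobs(im,K,E,115,.047,(150,140,365,260)): print("T",o)
to(625.1,264.1,125,14.3)
E
```

```text
T (419.6, -147.7, 89.5, 52.1, 28.9, (np.float64(326.2), np.float64(247.9)))
T (435.4, 304.8, 118.5, 114.7, -75.4, (np.float64(177.7), np.float64(244.4)))
T (473.9, -3.8, 109.5, 69.4, 16.4, (np.float64(278.8), np.float64(229.8)))
T (532.2, -101.8, 45.5, 27.4, 63.7, (np.float64(309.7), np.float64(212.6)))
T (625.8, 264.7, 109.5, 69.2, 14.1, (np.float64(190.9), np.float64(185.3)))
T (635.9, -216.2, 110.6, 70.1, -21.9, (np.float64(345.4), np.float64(179.5)))
T (664.6, -1.9, 110.2, 70.7, 21.1, (np.float64(276.5), np.float64(171.8)))
shift [0.3835 0.9646 0.0976] turn [-0.0001 -0.      0.0088] | t 22.9 tcp mm [ 395.  -314.7   66.4] jawyaw -78.9 gap 62.5 F [ 0.9  0.8 -0.6]
```

View pics/s28c.png

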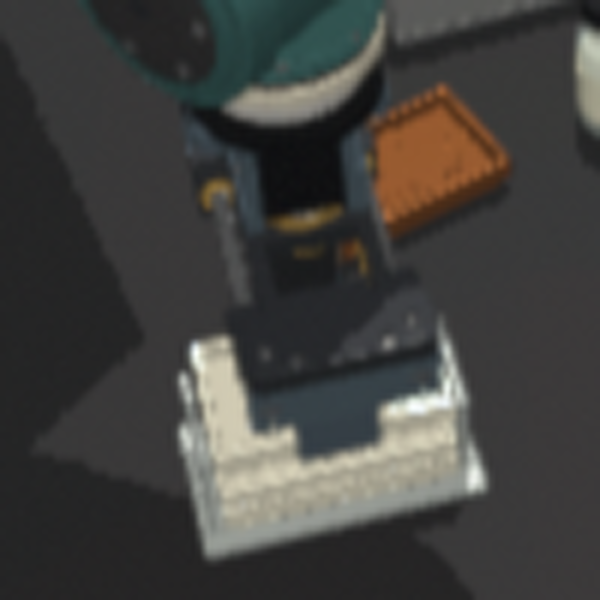

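Emit:
play_rows(
  series=[
    {"x": 0, "y": 0, "z": 0.06, "wx": 0, "wy": 0, "wz": 0},
    {"x": 0.015, "y": 0.04, "z": 0.13, "wx": 0, "wy": 0, "wz": 0.001},
    {"x": 0.045, "y": 0.11, "z": 0.14, "wx": 0, "wy": 0, "wz": 0.002},
    {"x": 0.075, "y": 0.185, "z": 0.14, "wx": 0, "wy": 0, "wz": 0.003},
    {"x": 0.105, "y": 0.26, "z": 0.14, "wx": 0, "wy": 0, "wz": 0.0045},
    {"x": 0.135, "y": 0.335, "z": 0.14, "wx": 0, "wy": 0, "wz": 0.006},
    {"x": 0.165, "y": 0.41, "z": 0.14, "wx": 0, "wy": 0, "wz": 0.0088},
    {"x": 0.195, "y": 0.485, "z": 0.14, "wx": 0, "wy": 0, "wz": 0.0088},
  ],
)

```text
t: 23.65
eef_pos: [0.5123, -0.0216, 0.1504]
ee_rot: [2.088, 0.263, -2.088]
force: [1.4, -1.1, -0.8]
finger_gap: 0.692
```

```bash
python3 - <<'E'
from h import *
to(625.4,264.1,125,14.3)
E
```

```text
shift [ 0.1884  0.4762 -0.0424] turn [-0.0001 -0.     -0.0001] | t 23.6 tcp mm [512.3 -21.6 150.4] jawyaw -75.6 gap 62.9 F [ 1.4 -1.1 -0.8]
```

Emit:
play_rows(
  series=[
    {"x": 0.03, "y": 0.075, "z": 0, "wx": 0, "wy": 0, "wz": 0},
    {"x": 0.06, "y": 0.15, "z": 0, "wx": 0, "wy": 0, "wz": 0},
    {"x": 0.09, "y": 0.225, "z": 0, "wx": 0, "wy": 0, "wz": 0},
    {"x": 0.12, "y": 0.3, "z": 0, "wx": 0, "wy": 0, "wz": 0},
    {"x": 0.15, "y": 0.375, "z": 0, "wx": 0, "wy": 0, "wz": 0},
    {"x": 0.175, "y": 0.44, "z": -0.02, "wx": 0, "wy": 0, "wz": 0},
    {"x": 0.188, "y": 0.476, "z": -0.06, "wx": 0, "wy": 0, "wz": 0},
    {"x": 0.188, "y": 0.476, "z": -0.09, "wx": 0, "wy": 0, "wz": 0},
  ],
)

```text
t: 24.45
eef_pos: [0.6255, 0.2665, 0.0951]
ee_rot: [2.087, 0.266, -2.087]
force: [-0.9, 0.5, -1.3]
finger_gap: 0.688
```

```bash
python3 - <<'E'
from h import *
cam("top"); cam("side")
to(625.4,264.1,77,14.3)
E
```

```text
shift [ 0.0038  0.0012 -0.0272] turn [ 0.0002 -0.0007 -0.0003] | t 24.6 tcp mm [623.1 263.4  93.3] jawyaw -75.6 gap 62.6 F [ 0.2 -0.4 -0.3]
```

Emit:
play_rows(
  series=[
    {"x": 0.0038, "y": 0.0012, "z": -0.015, "wx": 0, "wy": -0.0007, "wz": 0},
    {"x": 0.0038, "y": 0.0012, "z": -0.027, "wx": 0, "wy": -0.0007, "wz": 0},
    {"x": 0.0038, "y": 0.0012, "z": -0.027, "wx": 0, "wy": -0.0007, "wz": 0},
    {"x": 0.0038, "y": 0.0012, "z": -0.027, "wx": 0, "wy": -0.0007, "wz": 0},
    {"x": 0.0038, "y": 0.0012, "z": -0.027, "wx": 0, "wy": -0.0007, "wz": 0},
  ],
)

```text
t: 25.05
eef_pos: [0.6258, 0.264, 0.0778]
ee_rot: [2.088, 0.262, -2.087]
force: [0.3, 0.3, 0.3]
finger_gap: 0.688
```

```bash
python3 - <<'E'
from h import *
im,K,E=cam("side"); crop(im,275,130,335,190,10,"pics/s29c.png")
to(625.4,264.1,63.8,14.3)
E
```

```text
shift [-0.0006  0.0001 -0.0233] turn [ 0.0002  0.0001 -0.0002] | t 25.1 tcp mm [625.8 264.   77.8] jawyaw -75.6 gap 62.6 F [-0.9 -0.6  0.1]
```

View pics/s29c.png

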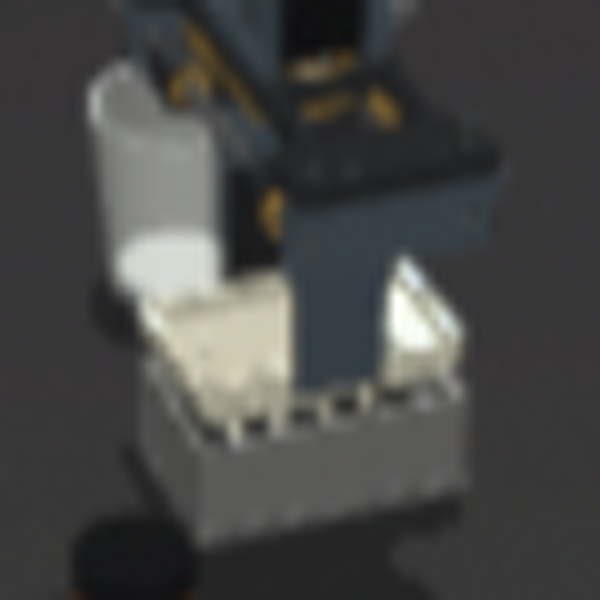

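```bash
python3 - <<'E'
from h import *
im=cv2.imread("pics/top1.png"); crop(im,120,170,180,230,8,"pics/tb.png")
im,K,E=cam("top")
print(plane(K,E,(147,200),0.0)*1000, plane(K,E,(140,193),0.08)*1000)
for n,uv in (("a",(312,209)),("b",(241,210))): print(n,plane(K,E,uv,.085)*1000)
E
```

```text
[591.36130172 411.73423369   0.        ] [595.50262498 412.1432888   80.        ]
a [ 536.19391847 -105.91716073   85.        ]
b [536.83212484 106.87770208  85.        ]
```

View pics/tb.png

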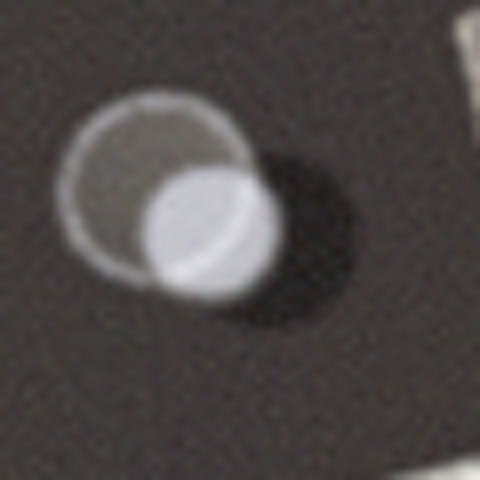

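Emit:
play_rows(
  series=[
    {"x": -0.0005, "y": 0, "z": -0.004, "wx": 0, "wy": 0, "wz": 0},
    {"x": -0.0005, "y": 0, "z": -0.01, "wx": 0, "wy": 0, "wz": 0},
    {"x": -0.0005, "y": 0, "z": -0.015, "wx": 0, "wy": 0, "wz": 0},
    {"x": -0.0005, "y": 0, "z": -0.02, "wx": 0, "wy": 0, "wz": 0},
    {"x": -0.0005, "y": 0, "z": -0.0235, "wx": 0, "wy": 0, "wz": 0},
    {"x": -0.0005, "y": 0, "z": -0.0235, "wx": 0, "wy": 0, "wz": 0},
  ],
)

```text
t: 25.75
eef_pos: [0.6255, 0.2641, 0.0637]
ee_rot: [2.087, 0.262, -2.087]
force: [-0.4, -0.7, 2.9]
finger_gap: 0.684
```

```bash
python3 - <<'E'
from h import *
im,K,E=cam("side"); crop(im,275,130,335,190,10,"pics/s30c.png")
to(625.4,264.1,63.8,14.3)
E
```

```text
shift [-0.0002 -0.      0.0002] turn [ 0.0002  0.0001 -0.0003] | t 25.8 tcp mm [625.5 264.1  63.7] jawyaw -75.6 gap 62.4 F [-0.8  0.5  1.4]
```

View pics/s30c.png

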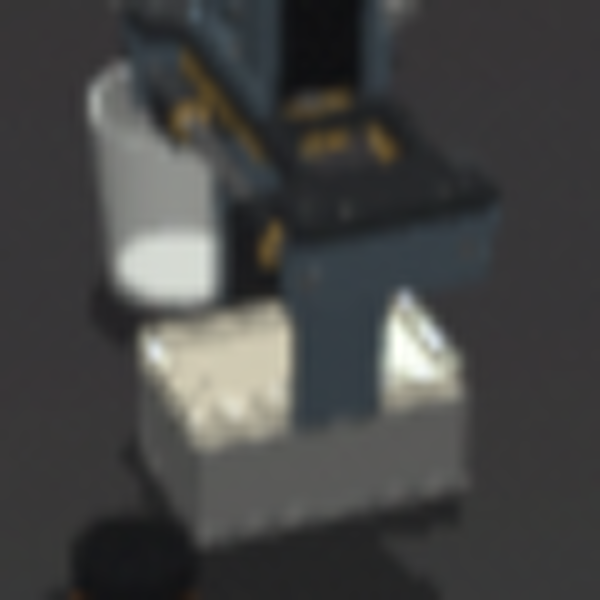

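Emit:
play_rows(
  series=[
    {"x": 0, "y": 0, "z": 0, "wx": 0, "wy": 0, "wz": 0},
    {"x": 0, "y": 0, "z": 0, "wx": 0, "wy": 0, "wz": 0},
    {"x": 0, "y": 0, "z": 0, "wx": 0, "wy": 0, "wz": 0},
    {"x": 0, "y": 0, "z": 0.1, "wx": 0, "wy": 0, "wz": 0},
    {"x": 0, "y": 0, "z": 0.15, "wx": 0, "wy": 0, "wz": 0},
    {"x": 0, "y": 0, "z": 0.15, "wx": 0, "wy": 0, "wz": 0},
  ],
  grip=0.93,
)

```text
t: 26.4
eef_pos: [0.6283, 0.2652, 0.1594]
ee_rot: [2.096, 0.264, -2.079]
force: [1.0, 0.0, -0.0]
finger_gap: 0.933
```

```bash
python3 - <<'E'
from h import *
im,K,E=cam("side"); cv2.imwrite("pics/side31.png",im); crop(im,265,120,345,200,8,"pics/s31c.png")
to(625.1,264.1,36,14.3)
E
```

```text
shift [-0.0032 -0.001  -0.201 ] turn [-0.0001  0.0008 -0.0003] | t 26.4 tcp mm [627.  264.7 156.6] jawyaw -75.6 gap 84.6 F [-1.   0.4  0.4]
```

View pics/s31c.png

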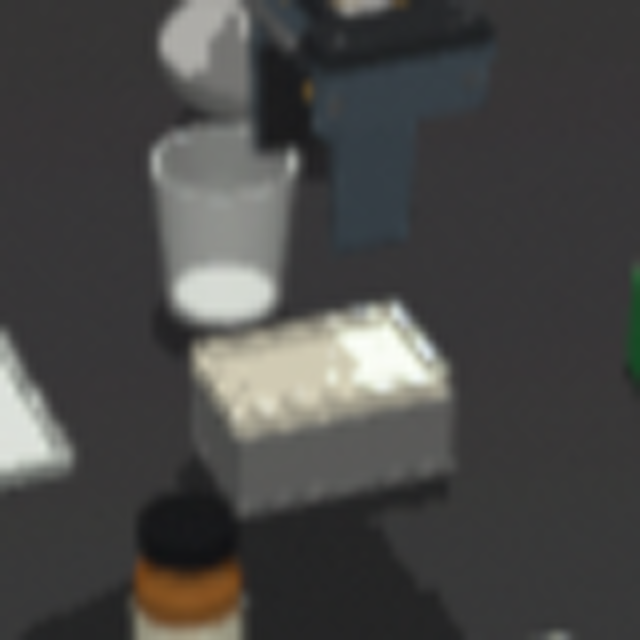

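Emit:
play_rows(
  series=[
    {"x": -0.0028, "y": -0.001, "z": -0.06, "wx": 0, "wy": 0, "wz": 0},
    {"x": -0.0028, "y": -0.001, "z": -0.12, "wx": 0, "wy": 0, "wz": 0},
    {"x": -0.0028, "y": -0.001, "z": -0.16, "wx": 0, "wy": 0, "wz": 0},
    {"x": -0.0028, "y": -0.001, "z": -0.19, "wx": 0, "wy": 0, "wz": 0},
    {"x": -0.0028, "y": -0.001, "z": -0.2, "wx": 0, "wy": 0, "wz": 0},
    {"x": -0.0028, "y": -0.001, "z": -0.2, "wx": 0, "wy": 0, "wz": 0},
    {"x": -0.0028, "y": -0.001, "z": -0.2, "wx": 0, "wy": 0, "wz": 0},
  ],
)

```text
t: 27.15
eef_pos: [0.6259, 0.2644, 0.0374]
ee_rot: [2.094, 0.264, -2.081]
force: [0.3, 0.1, -0.0]
finger_gap: 0.931
```

Emit:
play_rows(
  series=[
    {"x": 0, "y": 0, "z": 0, "wx": 0, "wy": 0, "wz": 0},
    {"x": 0, "y": 0, "z": 0, "wx": 0, "wy": 0, "wz": 0},
    {"x": 0, "y": 0, "z": 0, "wx": 0, "wy": 0, "wz": 0},
    {"x": 0, "y": 0, "z": 0, "wx": 0, "wy": 0, "wz": 0},
    {"x": 0, "y": 0, "z": 0, "wx": 0, "wy": 0, "wz": 0},
    {"x": 0, "y": 0, "z": 0, "wx": 0, "wy": 0, "wz": 0},
  ],
  grip=0.6,
  newtons=30,
)

```text
t: 27.75
eef_pos: [0.6265, 0.2645, 0.0383]
ee_rot: [2.095, 0.264, -2.08]
force: [-1.1, -0.2, 6.7]
finger_gap: 0.718
```

```bash
python3 - <<'E'
from h import *
to(625.1,264.1,36,14.3)
im,K,E=cam("side"); crop(im,265,120,345,200,8,"pics/s32c.png")
# tray corners view
t=cv2.imread("pics/top1.png"); crop(t,145,215,215,295,8,"pics/trt.png"); s=cv2.imread("pics/side1.png"); crop(s,215,150,285,200,9,"pics/trs.png")
E
```

```text
shift [-0.0023 -0.0006 -0.0039] turn [-0.0002  0.0011 -0.0003] | t 27.8 tcp mm [626.5 264.5  38.3] jawyaw -75.6 gap 65.4 F [-1.1 -0.2  6.7]
```

View pics/s32c.png

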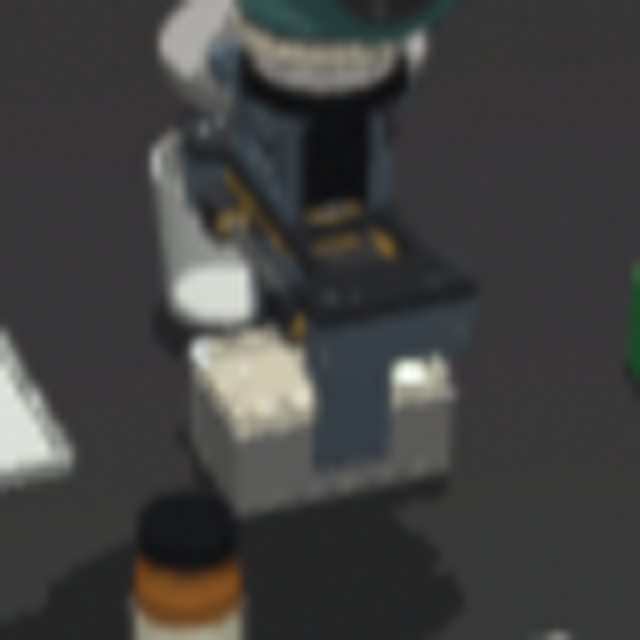

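View pics/trt.png

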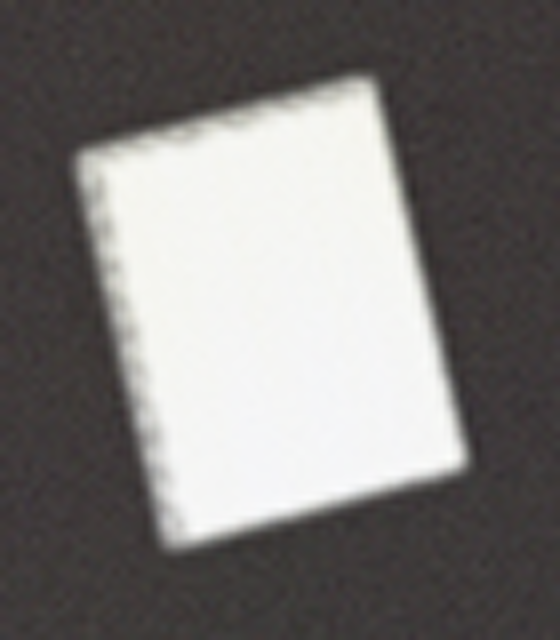

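View pics/trs.png

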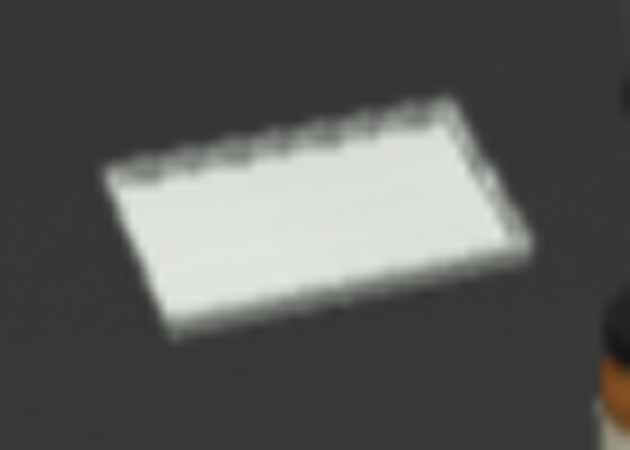

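```bash
python3 - <<'E'
from h import *
to(417.7+1.4,306+.4,43,14.4)
E
```

```text
shift [-0.3456  0.0699  0.0078] turn [-0.0002  0.0011  0.    ] | t 27.8 tcp mm [626.5 264.5  38.3] jawyaw -75.6 gap 66.0 F [-1.6 -0.3  7.1]
```

Emit:
play_rows(
  series=[
    {"x": 0, "y": 0, "z": 0.02, "wx": 0, "wy": 0, "wz": 0},
    {"x": 0, "y": 0, "z": 0.06, "wx": 0, "wy": 0, "wz": 0},
    {"x": -0.05, "y": 0.01, "z": 0.09, "wx": 0, "wy": 0, "wz": 0},
    {"x": -0.11, "y": 0.022, "z": 0.1, "wx": 0, "wy": 0, "wz": 0},
    {"x": -0.18, "y": 0.036, "z": 0.1, "wx": 0, "wy": 0, "wz": 0},
    {"x": -0.25, "y": 0.05, "z": 0.1, "wx": 0, "wy": 0, "wz": 0},
    {"x": -0.31, "y": 0.062, "z": 0.09, "wx": 0, "wy": 0, "wz": 0},
    {"x": -0.345, "y": 0.07, "z": 0.07, "wx": 0, "wy": 0, "wz": 0},
  ],
)

```text
t: 28.6
eef_pos: [0.4173, 0.3068, 0.0814]
ee_rot: [2.096, 0.265, -2.079]
force: [-0.0, -0.4, -3.3]
finger_gap: 0.72
```

```bash
python3 - <<'E'
from h import *
cam("top")
im,K,E=cam("side"); crop(im,205,100,305,200,6,"pics/s33c.png")
to(417.7+1.4,306+.4,43,14.4)
E
```

```text
shift [ 0.0047  0.0004 -0.0612] turn [ 0.      0.0008 -0.0003] | t 28.7 tcp mm [416.3 306.1  79.7] jawyaw -75.5 gap 65.5 F [ 0.3  0.  -2.4]
```

View pics/s33c.png

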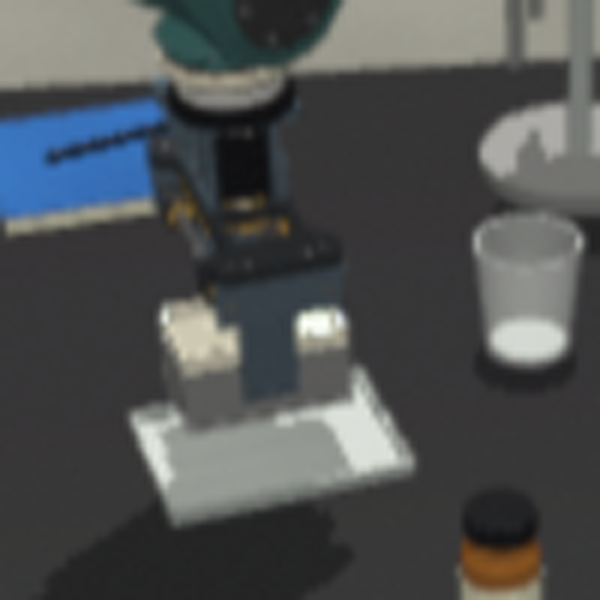

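Lower it into the tray.

Emit:
play_rows(
  series=[
    {"x": 0.0047, "y": 0.0004, "z": -0.02, "wx": 0, "wy": 0, "wz": 0},
    {"x": 0.0047, "y": 0.0004, "z": -0.04, "wx": 0, "wy": 0, "wz": 0},
    {"x": 0.0047, "y": 0.0004, "z": -0.055, "wx": 0, "wy": 0, "wz": 0},
    {"x": 0.0047, "y": 0.0004, "z": -0.062, "wx": 0, "wy": 0, "wz": 0},
    {"x": 0.0047, "y": 0.0004, "z": -0.0645, "wx": 0, "wy": 0, "wz": 0},
    {"x": 0.0047, "y": 0.0004, "z": -0.0645, "wx": 0, "wy": 0, "wz": 0},
  ],
)

```text
t: 29.3
eef_pos: [0.4192, 0.3059, 0.041]
ee_rot: [2.09, 0.263, -2.082]
force: [-2.6, -4.8, 8.3]
finger_gap: 0.722
```

```bash
python3 - <<'E'
from h import *
im,K,E=cam("side"); crop(im,205,100,305,200,6,"pics/s34c.png")
to(417.7+1.4,306+.4,41.3,14.4)
E
```

```text
shift [-0.0002  0.0008  0.0005] turn [ 0.0002  0.0006 -0.0002] | t 29.4 tcp mm [419.2 305.9  41. ] jawyaw -75.5 gap 65.9 F [-1.9 -5.   7. ]
```

View pics/s34c.png

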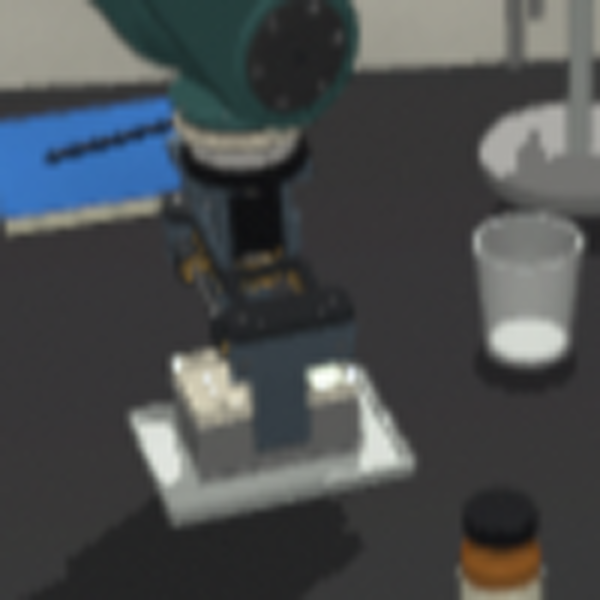

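Emit:
play_rows(
  series=[
    {"x": 0, "y": 0, "z": 0.001, "wx": 0, "wy": 0, "wz": 0},
    {"x": 0, "y": 0, "z": 0.001, "wx": 0, "wy": 0, "wz": 0},
    {"x": 0, "y": 0, "z": 0.001, "wx": 0, "wy": 0, "wz": 0},
    {"x": 0, "y": 0, "z": 0.03, "wx": 0, "wy": 0, "wz": 0},
    {"x": 0, "y": 0, "z": 0.1, "wx": 0, "wy": 0, "wz": 0},
    {"x": 0, "y": 0, "z": 0.17, "wx": 0, "wy": 0, "wz": 0},
    {"x": 0, "y": 0, "z": 0.2, "wx": 0, "wy": 0, "wz": 0},
    {"x": 0, "y": 0, "z": 0.2, "wx": 0, "wy": 0, "wz": 0},
  ],
  grip=0.93,
)

```text
t: 30.15
eef_pos: [0.4207, 0.3069, 0.1638]
ee_rot: [2.096, 0.266, -2.078]
force: [0.1, -0.0, -0.4]
finger_gap: 0.928
```

```bash
python3 - <<'E'
from h import *
im,K,E=cam("side"); crop(im,205,100,305,200,6,"pics/s35c.png")
im,K,E=cam("top"); cv2.imwrite("pics/top35.png",im)
print("box tops at z=59")
for o in blobs(im,K,E,115,.059,(230,140,365,260)): print("T",o)
to(662.5,-3,150,21)
E
```

```text
box tops at z=59
T (420.0, -145.0, 92.0, 51.0, 28.0, (np.float64(325.2), np.float64(247.5)))
T (472.0, -3.8, 108.9, 69.1, 16.4, (np.float64(278.2), np.float64(232.1)))
T (529.4, -101.2, 45.5, 26.5, 66.5, (np.float64(309.9), np.float64(212.8)))
T (632.8, -214.3, 109.7, 69.6, -21.9, (np.float64(345.4), np.float64(179.5)))
T (661.3, -2.0, 109.4, 70.1, 21.2, (np.float64(276.6), np.float64(171.8)))
shift [ 0.4056 -0.5148 -0.0178] turn [0.0001 0.0007 0.0181] | t 30.2 tcp mm [419.2 305.9 160.7] jawyaw -75.5 gap 84.7 F [0.2 0.3 0.1]
```

View pics/s35c.png

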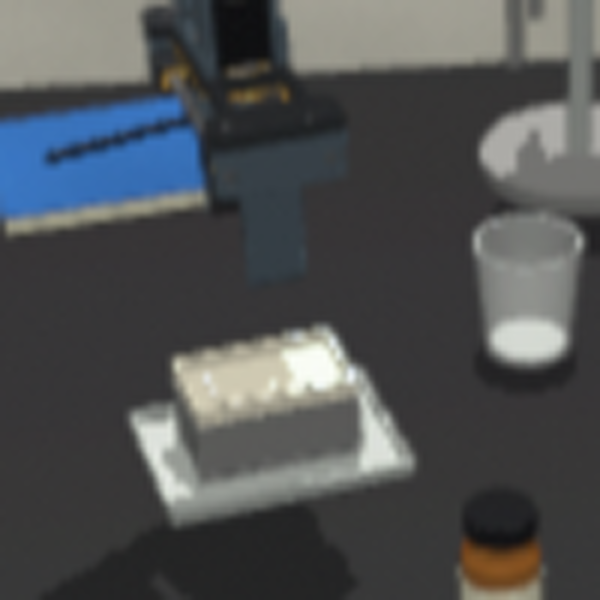

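View pics/top35.png

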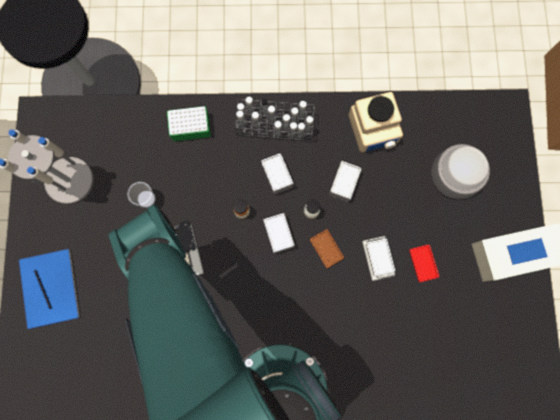

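```bash
python3 - <<'E'
from h import *
to(472.8,-4.3,100,16.4)
E
```

```text
shift [ 0.0894 -0.5169 -0.1011] turn [0.0001 0.0007 0.0054] | t 30.2 tcp mm [419.2 305.9 160.7] jawyaw -75.5 gap 84.7 F [0.2 0.3 0.1]
```

Emit:
play_rows(
  series=[
    {"x": 0.01, "y": -0.06, "z": 0, "wx": 0, "wy": 0.0007, "wz": 0.001},
    {"x": 0.023, "y": -0.135, "z": 0, "wx": 0, "wy": 0.0007, "wz": 0.002},
    {"x": 0.036, "y": -0.21, "z": 0, "wx": 0, "wy": 0.0007, "wz": 0.003},
    {"x": 0.05, "y": -0.29, "z": 0, "wx": 0, "wy": 0.0007, "wz": 0.0054},
    {"x": 0.063, "y": -0.365, "z": 0, "wx": 0, "wy": 0.0007, "wz": 0.0054},
    {"x": 0.076, "y": -0.44, "z": -0.03, "wx": 0, "wy": 0.0007, "wz": 0.0054},
    {"x": 0.0894, "y": -0.517, "z": -0.07, "wx": 0, "wy": 0.0007, "wz": 0.0054},
    {"x": 0.0894, "y": -0.517, "z": -0.1, "wx": 0, "wy": 0.0007, "wz": 0.0054},
  ],
)

```text
t: 31.05
eef_pos: [0.4725, -0.008, 0.0985]
ee_rot: [2.068, 0.294, -2.071]
force: [-0.2, 0.9, 0.2]
finger_gap: 0.93
```

```bash
python3 - <<'E'
from h import *
cam("side"); 
im,K,E=cam("top"); cv2.imwrite("pics/top36.png",im)
for o in blobs(im,K,E,115,.062,(150,200,230,290)): print("T",o)
im,K,E=cam("side"); crop(im,220,160,320,260,6,"pics/s36c.png")
to(472.8,-4.3,37,16.4)
E
```

```text
T (412.8, 296.4, 156.5, 117.4, 14.5, (np.float64(178.3), np.float64(253.6)))
shift [ 0.0027  0.0004 -0.103 ] turn [ 0.0001 -0.0008  0.0001] | t 31.2 tcp mm [471.2  -4.5  98.8] jawyaw -73.6 gap 84.6 F [-0.4  0.9 -0.3]
```

View pics/s36c.png

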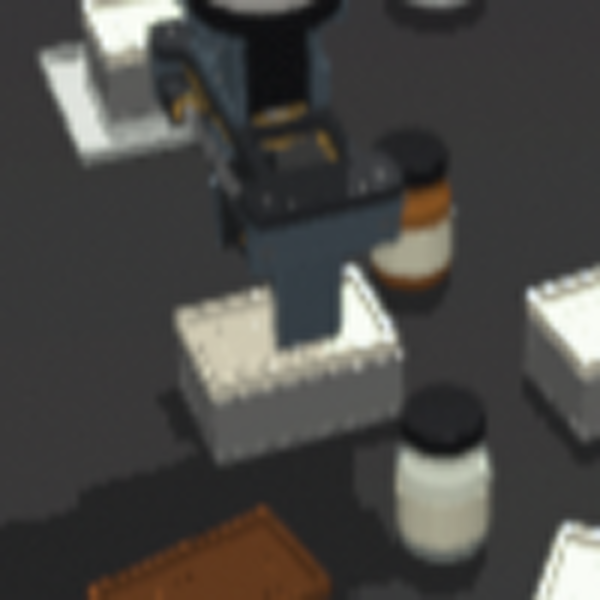

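```bash
python3 - <<'E'
from h import *
im=cv2.imread("pics/top36.png"); crop(im,145,215,215,295,8,"pics/trt2.png")
E
```

```text
(no output)
```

View pics/trt2.png

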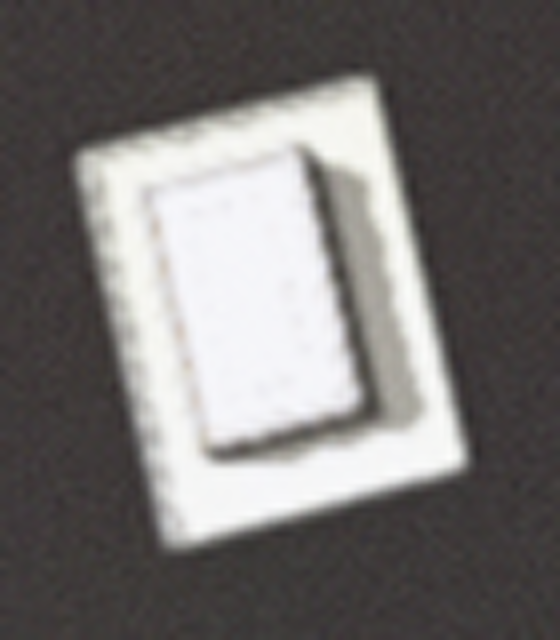

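```bash
python3 - <<'E'
from h import *
im,K,E=cam("top")
P=np.array([plane(K,E,((a+.5)/8-.5+145,(b+.5)/8-.5+215),.062)*1000 for a,b in ((147,188),(298,152),(362,408),(205,447))])
print(P.mean(0)); v=P[0]+P[1]-P[2]-P[3]; print(np.degrees(np.arctan2(v[1],v[0])))
E
```

```text
[417.21107909 302.96675571  62.        ]
14.309928206131667
```

Emit:
play_rows(
  series=[
    {"x": 0.0027, "y": 0.0004, "z": -0.04, "wx": 0, "wy": -0.0008, "wz": 0},
    {"x": 0.0027, "y": 0.0004, "z": -0.075, "wx": 0, "wy": -0.0008, "wz": 0},
    {"x": 0.0027, "y": 0.0004, "z": -0.103, "wx": 0, "wy": -0.0008, "wz": 0},
    {"x": 0.0027, "y": 0.0004, "z": -0.103, "wx": 0, "wy": -0.0008, "wz": 0},
    {"x": 0.0027, "y": 0.0004, "z": -0.103, "wx": 0, "wy": -0.0008, "wz": 0},
  ],
)

```text
t: 31.75
eef_pos: [0.4738, -0.0031, 0.0388]
ee_rot: [2.069, 0.298, -2.064]
force: [-0.6, 0.5, 0.6]
finger_gap: 0.929
```

Emit:
play_rows(
  series=[
    {"x": 0, "y": 0, "z": 0, "wx": 0, "wy": 0, "wz": 0},
    {"x": 0, "y": 0, "z": 0, "wx": 0, "wy": 0, "wz": 0},
    {"x": 0, "y": 0, "z": 0, "wx": 0, "wy": 0, "wz": 0},
    {"x": 0, "y": 0, "z": 0, "wx": 0, "wy": 0, "wz": 0},
    {"x": 0, "y": 0, "z": 0, "wx": 0, "wy": 0, "wz": 0},
  ],
  grip=0.6,
  newtons=30,
)

```text
t: 32.25
eef_pos: [0.4747, -0.0031, 0.0397]
ee_rot: [2.07, 0.298, -2.062]
force: [-1.9, 0.6, 12.6]
finger_gap: 0.722
```

```bash
python3 - <<'E'
from h import *
im,K,E=cam("side"); crop(im,220,160,320,260,6,"pics/s37c.png")
to(472.8,-4.3,37,16.4)
E
```

```text
shift [-0.0031 -0.002  -0.0045] turn [ 0.0001  0.0006 -0.0003] | t 32.3 tcp mm [474.7  -3.1  39.7] jawyaw -73.5 gap 65.9 F [-1.8  2.  12.8]
```

View pics/s37c.png

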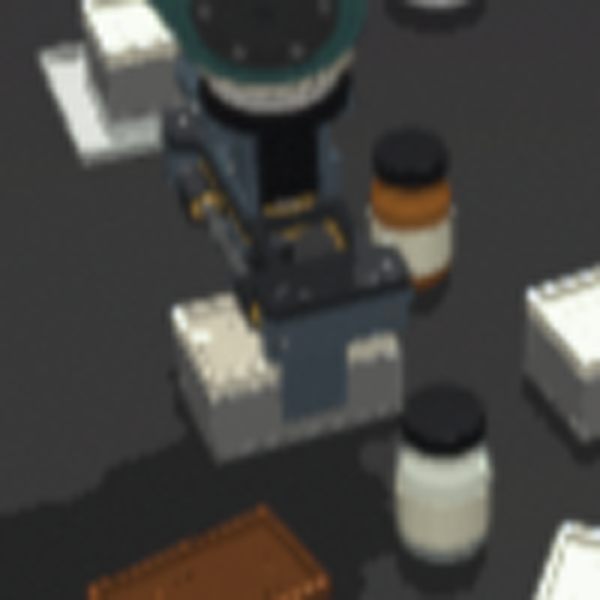

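```bash
python3 - <<'E'
from h import *
to(419.9,306.1,120,14.3)
E
```

```text
shift [-0.0913  0.5154  0.1338] turn [ 0.0001  0.0006 -0.0061] | t 32.3 tcp mm [474.7  -3.1  39.7] jawyaw -73.5 gap 65.9 F [-1.8  2.  12.8]
```

Emit:
play_rows(
  series=[
    {"x": 0, "y": 0, "z": 0.03, "wx": 0, "wy": 0, "wz": 0},
    {"x": 0, "y": 0, "z": 0.1, "wx": 0, "wy": 0, "wz": 0},
    {"x": -0.005, "y": 0.03, "z": 0.17, "wx": 0, "wy": 0, "wz": -0.002},
    {"x": -0.018, "y": 0.1, "z": 0.18, "wx": 0, "wy": 0, "wz": -0.004},
    {"x": -0.031, "y": 0.175, "z": 0.18, "wx": 0, "wy": 0, "wz": -0.006},
    {"x": -0.045, "y": 0.25, "z": 0.18, "wx": 0, "wy": 0, "wz": -0.006},
    {"x": -0.058, "y": 0.325, "z": 0.18, "wx": 0, "wy": 0, "wz": -0.006},
    {"x": -0.071, "y": 0.4, "z": 0.18, "wx": 0, "wy": 0, "wz": -0.006},
  ],
)

```text
t: 33.1
eef_pos: [0.4312, 0.2385, 0.148]
ee_rot: [2.092, 0.261, -2.084]
force: [1.0, -0.2, -2.6]
finger_gap: 0.72
```

```bash
python3 - <<'E'
from h import *
to(419.9,306.1,120,14.3)
E
```

```text
shift [-0.0188  0.1126 -0.0467] turn [ 0.0001  0.0007 -0.0001] | t 33.1 tcp mm [431.2 238.5 148. ] jawyaw -75.7 gap 65.5 F [ 1.  -0.2 -2.6]
```

Emit:
play_rows(
  series=[
    {"x": -0.01, "y": 0.06, "z": 0, "wx": 0, "wy": 0, "wz": 0},
    {"x": -0.019, "y": 0.112, "z": 0, "wx": 0, "wy": 0, "wz": 0},
    {"x": -0.019, "y": 0.1126, "z": -0.02, "wx": 0, "wy": 0, "wz": 0},
    {"x": -0.019, "y": 0.1126, "z": -0.045, "wx": 0, "wy": 0, "wz": 0},
    {"x": -0.019, "y": 0.1126, "z": -0.047, "wx": 0, "wy": 0, "wz": 0},
    {"x": -0.019, "y": 0.1126, "z": -0.047, "wx": 0, "wy": 0, "wz": 0},
    {"x": -0.019, "y": 0.1126, "z": -0.047, "wx": 0, "wy": 0, "wz": 0},
  ],
)

```text
t: 33.8
eef_pos: [0.4201, 0.3055, 0.12]
ee_rot: [2.093, 0.26, -2.084]
force: [-0.3, 0.5, -2.9]
finger_gap: 0.721
```

```bash
python3 - <<'E'
from h import *
im,K,E=cam("side"); crop(im,215,110,285,180,9,"pics/s38c.png")
to(419.9,306.1,96.7,14.3)
E
```

```text
shift [-0.0005  0.0008 -0.0391] turn [0.0001 0.0007 0.0001] | t 33.9 tcp mm [420.2 305.6 120.1] jawyaw -75.7 gap 65.7 F [-0.4  0.3 -3.7]
```

View pics/s38c.png

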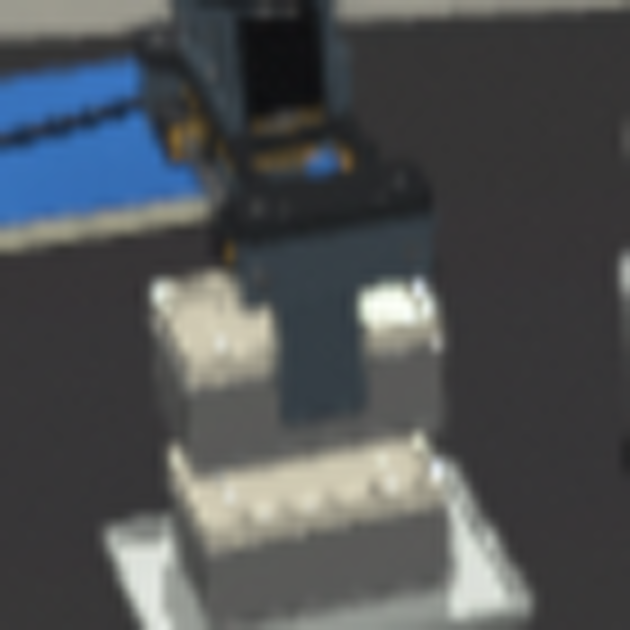

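```bash
python3 - <<'E'
from h import *
im,K,E=cam("side")
a=np.radians(14.3);u=np.array([np.cos(a),np.sin(a)]);v=np.array([-u[1],u[0]])
for z in (50,8+.0,80.4+47,80.4+5):
  c=np.array([417.8,305.6]); print(z,[np.round((proj(K,E,np.r_[c+i*53*u+k*33*v,z]/1000)-[215,110]+.5)*9-.5) for i,k in ((-1,-1),(1,-1))])
E
```

```text
50 [array([205., 548.]), array([453., 498.])]
8.0 [array([214., 632.]), array([457., 581.])]
127.4 [array([188., 385.]), array([444., 336.])]
85.4 [array([198., 475.]), array([449., 425.])]
```

Emit:
play_rows(
  series=[
    {"x": 0, "y": 0.0008, "z": -0.01, "wx": 0, "wy": 0, "wz": 0},
    {"x": 0, "y": 0.0008, "z": -0.02, "wx": 0, "wy": 0, "wz": 0},
    {"x": 0, "y": 0.0008, "z": -0.027, "wx": 0, "wy": 0, "wz": 0},
    {"x": 0, "y": 0.0008, "z": -0.033, "wx": 0, "wy": 0, "wz": 0},
    {"x": 0, "y": 0.0008, "z": -0.0385, "wx": 0, "wy": 0, "wz": 0},
    {"x": 0, "y": 0.0008, "z": -0.0395, "wx": 0, "wy": 0, "wz": 0},
    {"x": 0, "y": 0.0008, "z": -0.0395, "wx": 0, "wy": 0, "wz": 0},
  ],
)

```text
t: 34.6
eef_pos: [0.4201, 0.3063, 0.0966]
ee_rot: [2.093, 0.26, -2.084]
force: [-3.1, -1.9, 3.8]
finger_gap: 0.721
```

```bash
python3 - <<'E'
from h import *
im,K,E=cam("side"); crop(im,215,110,285,180,9,"pics/s39c.png")
to(419.9,306.1,96.7,14.3)
E
```

```text
shift [-0.0003 -0.0003  0.0001] turn [0.0001 0.0007 0.    ] | t 34.6 tcp mm [420.1 306.3  96.6] jawyaw -75.7 gap 65.4 F [-2.8 -0.8  3.5]
```

View pics/s39c.png

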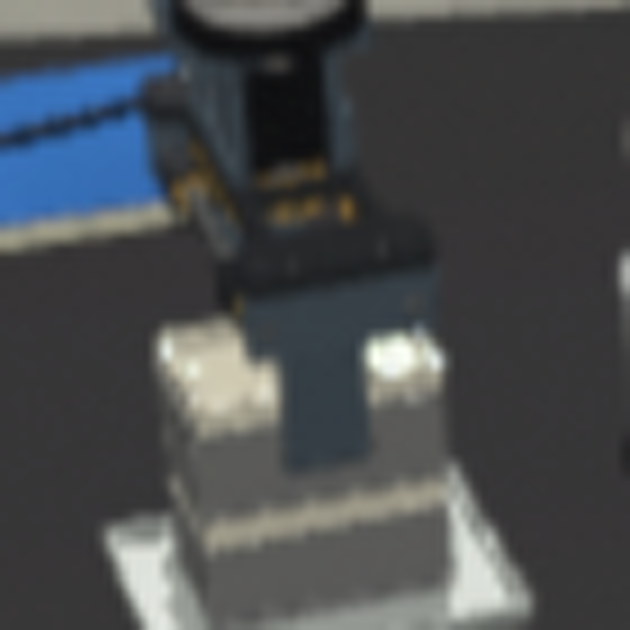

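Emit:
play_rows(
  series=[
    {"x": 0, "y": 0, "z": 0.0005, "wx": 0, "wy": 0, "wz": 0},
    {"x": 0, "y": 0, "z": 0.0005, "wx": 0, "wy": 0, "wz": 0},
    {"x": 0, "y": 0, "z": 0.0005, "wx": 0, "wy": 0, "wz": 0},
    {"x": 0, "y": 0, "z": 0.03, "wx": 0, "wy": 0, "wz": 0},
    {"x": 0, "y": 0, "z": 0.1, "wx": 0, "wy": 0, "wz": 0},
    {"x": 0, "y": 0, "z": 0.13, "wx": 0, "wy": 0, "wz": 0},
    {"x": 0, "y": 0, "z": 0.13, "wx": 0, "wy": 0, "wz": 0},
  ],
  grip=0.93,
)

```text
t: 35.35
eef_pos: [0.4215, 0.3072, 0.1773]
ee_rot: [2.098, 0.263, -2.08]
force: [-0.1, 0.4, -0.5]
finger_gap: 0.929
```

```bash
python3 - <<'E'
from h import *
im,K,E=cam("side"); crop(im,215,110,285,180,9,"pics/s40c.png")
im,K,E=cam("top"); 
for o in blobs(im,K,E,115,.059,(230,140,365,260)): print("T",o)
to(661.5,-2.5,120,21.2)
E
```

```text
T (419.0, -145.1, 86.3, 51.7, 27.2, (np.float64(325.9), np.float64(247.9)))
T (529.7, -101.0, 45.7, 26.6, 65.1, (np.float64(309.9), np.float64(212.8)))
T (632.9, -214.2, 109.7, 69.7, -22.1, (np.float64(345.4), np.float64(179.5)))
T (661.3, -1.8, 109.2, 70.2, 21.1, (np.float64(276.6), np.float64(171.8)))
shift [ 0.4024 -0.5146 -0.0908] turn [0.     0.0008 0.0192] | t 35.5 tcp mm [420.1 306.2 174.5] jawyaw -75.7 gap 84.9 F [ 0.1 -0.  -0.2]
```

View pics/s40c.png

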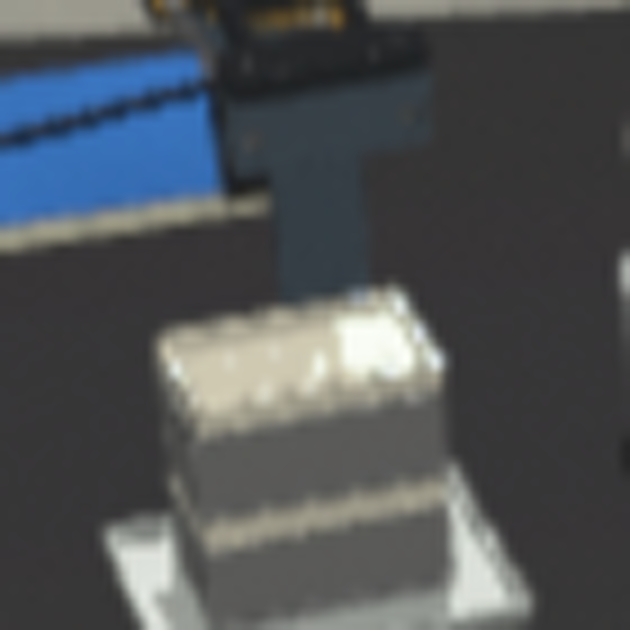

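Emit:
play_rows(
  series=[
    {"x": 0.045, "y": -0.057, "z": 0, "wx": 0, "wy": 0.0008, "wz": 0.002},
    {"x": 0.095, "y": -0.12, "z": 0, "wx": 0, "wy": 0.0008, "wz": 0.005},
    {"x": 0.147, "y": -0.187, "z": 0, "wx": 0, "wy": 0.0008, "wz": 0.009},
    {"x": 0.2, "y": -0.255, "z": 0, "wx": 0, "wy": 0.0008, "wz": 0.014},
    {"x": 0.253, "y": -0.323, "z": 0, "wx": 0, "wy": 0.0008, "wz": 0.0192},
    {"x": 0.305, "y": -0.39, "z": 0, "wx": 0, "wy": 0.0008, "wz": 0.0192},
    {"x": 0.357, "y": -0.457, "z": -0.02, "wx": 0, "wy": 0.0008, "wz": 0.0192},
    {"x": 0.403, "y": -0.515, "z": -0.06, "wx": 0, "wy": 0.0008, "wz": 0.0192},
  ],
)

```text
t: 36.25
eef_pos: [0.6591, 0.0005, 0.1412]
ee_rot: [2.02, 0.377, -2.019]
force: [0.7, 0.9, -0.8]
finger_gap: 0.935
```

Emit:
play_rows(
  series=[
    {"x": 0, "y": 0, "z": 0, "wx": 0, "wy": 0, "wz": 0},
    {"x": 0, "y": 0, "z": 0, "wx": 0, "wy": 0, "wz": 0},
  ],
)

```text
t: 36.45
eef_pos: [0.6582, -0.0003, 0.1387]
ee_rot: [2.018, 0.376, -2.024]
force: [0.2, 0.3, -0.9]
finger_gap: 0.933
```

```bash
python3 - <<'E'
from h import *
im,K,E=cam("side"); crop(im,270,150,370,250,6,"pics/s41c.png")
im,K,E=cam("top"); crop(im,145,215,215,295,8,"pics/t41c.png")
to(662,-2.7,37,21.1)
E
```

```text
shift [ 0.0063 -0.0063 -0.1723] turn [-0.     -0.0001 -0.0002] | t 36.5 tcp mm [658.2   1.1 140.4] jawyaw -68.8 gap 84.6 F [0.2 1.2 0. ]
```

View pics/s41c.png

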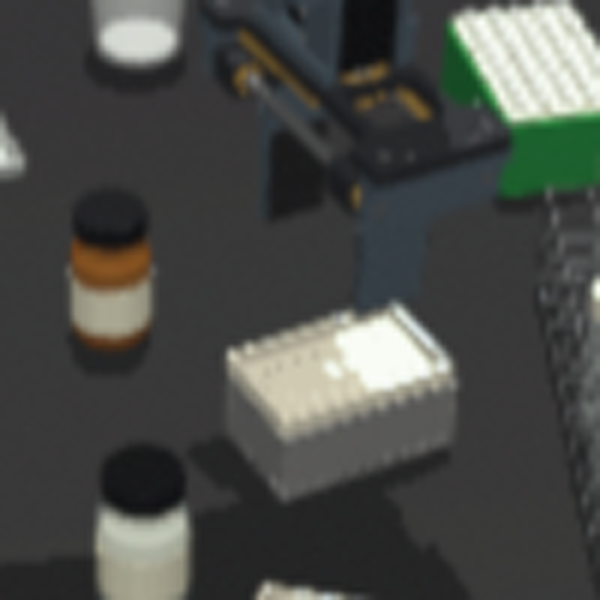

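View pics/t41c.png

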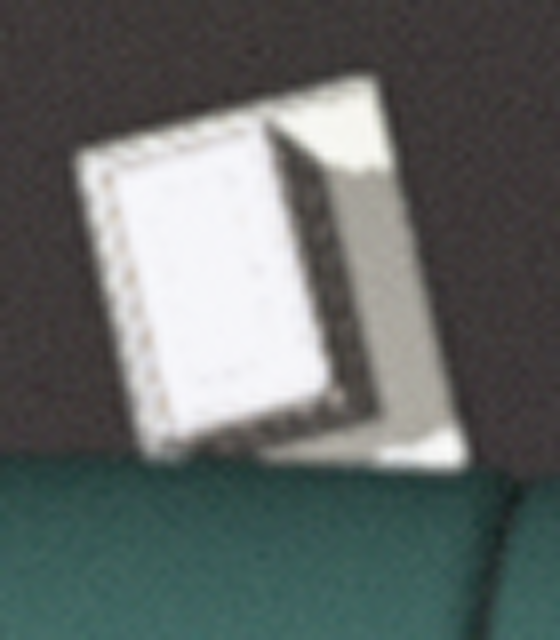

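Emit:
play_rows(
  series=[
    {"x": 0.006, "y": -0.006, "z": -0.05, "wx": 0, "wy": 0, "wz": 0},
    {"x": 0.006, "y": -0.006, "z": -0.1, "wx": 0, "wy": 0, "wz": 0},
    {"x": 0.006, "y": -0.006, "z": -0.14, "wx": 0, "wy": 0, "wz": 0},
    {"x": 0.006, "y": -0.006, "z": -0.165, "wx": 0, "wy": 0, "wz": 0},
    {"x": 0.006, "y": -0.006, "z": -0.172, "wx": 0, "wy": 0, "wz": 0},
    {"x": 0.006, "y": -0.006, "z": -0.172, "wx": 0, "wy": 0, "wz": 0},
    {"x": 0.006, "y": -0.006, "z": -0.172, "wx": 0, "wy": 0, "wz": 0},
  ],
)

```text
t: 37.25
eef_pos: [0.6625, -0.0023, 0.0384]
ee_rot: [2.02, 0.378, -2.018]
force: [0.2, -0.1, -0.1]
finger_gap: 0.928
```

Emit:
play_rows(
  series=[
    {"x": 0, "y": 0, "z": 0, "wx": 0, "wy": 0, "wz": 0},
    {"x": 0, "y": 0, "z": 0, "wx": 0, "wy": 0, "wz": 0},
    {"x": 0, "y": 0, "z": 0, "wx": 0, "wy": 0, "wz": 0},
    {"x": 0, "y": 0, "z": 0, "wx": 0, "wy": 0, "wz": 0},
    {"x": 0, "y": 0, "z": 0, "wx": 0, "wy": 0, "wz": 0},
  ],
  grip=0.6,
)

```text
t: 37.75
eef_pos: [0.6632, -0.0024, 0.0393]
ee_rot: [2.021, 0.377, -2.017]
force: [-1.4, -0.8, 6.7]
finger_gap: 0.722
```

```bash
python3 - <<'E'
from h import *
im,K,E=cam("side"); crop(im,270,150,370,250,6,"pics/s42c.png")
to(662,-2.7,37,21.1)
p,R,j,s=pose(); a=np.radians(21.1); d=p[:2]*1000-[662,-2.7]; print("along",d@[np.cos(a),np.sin(a)],"across",d@[-np.sin(a),np.cos(a)])
E
```

```text
shift [-0.0019 -0.0005 -0.0037] turn [ 0.      0.0003 -0.0003] | t 37.8 tcp mm [663.1  -2.4  39.2] jawyaw -68.8 gap 65.4 F [-1.1 -1.   7.4]
along 1.1676253452702523 across -0.1321204917885589
```

View pics/s42c.png

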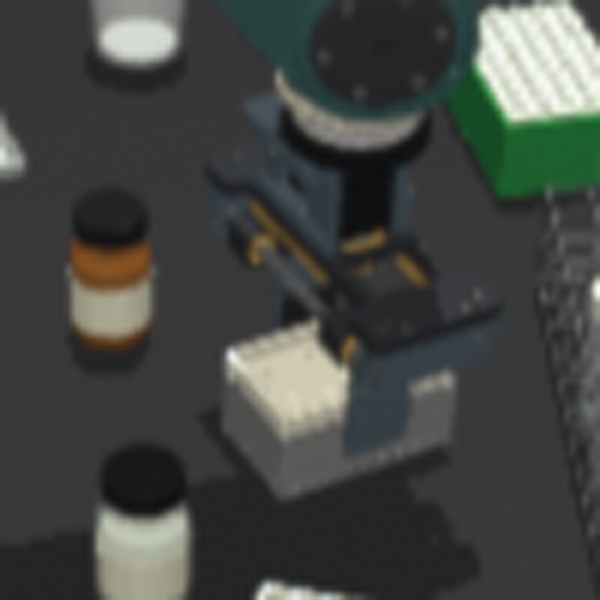

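Emit:
play_rows(
  series=[
    {"x": 0, "y": 0, "z": 0.03, "wx": 0, "wy": 0, "wz": 0},
    {"x": 0, "y": 0, "z": 0.1, "wx": 0, "wy": 0, "wz": 0},
    {"x": 0, "y": 0, "z": 0.18, "wx": 0, "wy": 0, "wz": 0},
    {"x": -0.025, "y": 0.03, "z": 0.23, "wx": 0, "wy": 0, "wz": -0.003},
    {"x": -0.075, "y": 0.095, "z": 0.24, "wx": 0, "wy": 0, "wz": -0.006},
    {"x": -0.127, "y": 0.16, "z": 0.24, "wx": 0, "wy": 0, "wz": -0.01},
    {"x": -0.18, "y": 0.228, "z": 0.24, "wx": 0, "wy": 0, "wz": -0.015},
    {"x": -0.233, "y": 0.295, "z": 0.24, "wx": 0, "wy": 0, "wz": -0.019},
  ],
)

```text
t: 38.6
eef_pos: [0.5236, 0.1733, 0.1844]
ee_rot: [2.092, 0.261, -2.086]
force: [1.1, -0.2, -2.3]
finger_gap: 0.722
```

```bash
python3 - <<'E'
from h import *
to(419.1,306.1,175,14.3)
E
```

```text
shift [-0.1742  0.2213 -0.0156] turn [0.     0.0004 0.0001] | t 38.6 tcp mm [523.6 173.3 184.4] jawyaw -75.7 gap 65.7 F [ 1.1 -0.2 -2.3]
```

Emit:
play_rows(
  series=[
    {"x": -0.05, "y": 0.064, "z": 0, "wx": 0, "wy": 0, "wz": 0},
    {"x": -0.1, "y": 0.127, "z": 0, "wx": 0, "wy": 0, "wz": 0},
    {"x": -0.15, "y": 0.19, "z": 0, "wx": 0, "wy": 0, "wz": 0},
    {"x": -0.174, "y": 0.221, "z": -0.005, "wx": 0, "wy": 0, "wz": 0},
    {"x": -0.174, "y": 0.221, "z": -0.015, "wx": 0, "wy": 0, "wz": 0},
    {"x": -0.174, "y": 0.221, "z": -0.015, "wx": 0, "wy": 0, "wz": 0},
    {"x": -0.174, "y": 0.221, "z": -0.015, "wx": 0, "wy": 0, "wz": 0},
  ],
)

```text
t: 39.3
eef_pos: [0.4196, 0.3054, 0.1757]
ee_rot: [2.092, 0.26, -2.086]
force: [0.8, 0.2, -2.7]
finger_gap: 0.721
```

```bash
python3 - <<'E'
from h import *
im,K,E=cam("side"); crop(im,215,90,285,180,7,"pics/s43c.png")
to(419.1,306.1,150.2,14.3)
E
```

```text
shift [-0.0011  0.0013 -0.0426] turn [0.     0.0004 0.0003] | t 39.4 tcp mm [419.8 305.3 175.7] jawyaw -75.8 gap 65.6 F [ 1.   0.3 -2.9]
```

View pics/s43c.png

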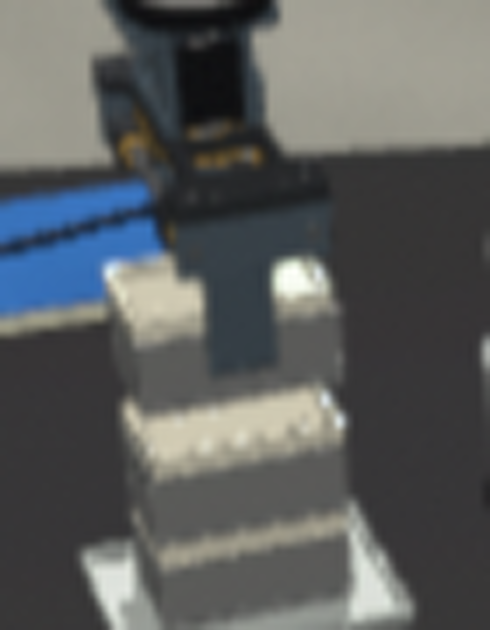

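Emit:
play_rows(
  series=[
    {"x": -0.0011, "y": 0.0013, "z": -0.01, "wx": 0, "wy": 0, "wz": 0.0003},
    {"x": -0.0011, "y": 0.0013, "z": -0.02, "wx": 0, "wy": 0, "wz": 0.0003},
    {"x": -0.0011, "y": 0.0013, "z": -0.028, "wx": 0, "wy": 0, "wz": 0.0003},
    {"x": -0.0011, "y": 0.0013, "z": -0.036, "wx": 0, "wy": 0, "wz": 0.0003},
    {"x": -0.0011, "y": 0.0013, "z": -0.042, "wx": 0, "wy": 0, "wz": 0.0003},
    {"x": -0.0011, "y": 0.0013, "z": -0.043, "wx": 0, "wy": 0, "wz": 0.0003},
    {"x": -0.0011, "y": 0.0013, "z": -0.043, "wx": 0, "wy": 0, "wz": 0.0003},
  ],
)

```text
t: 40.05
eef_pos: [0.4193, 0.3062, 0.1501]
ee_rot: [2.091, 0.262, -2.085]
force: [-1.4, -1.4, 2.3]
finger_gap: 0.722
```

```bash
python3 - <<'E'
from h import *
im,K,E=cam("side"); crop(im,215,90,285,180,7,"pics/s44c.png")
to(419.1,306.1,150.2,14.3)
E
```

```text
shift [-0.0005 -0.0003  0.0001] turn [-0.      0.0005 -0.    ] | t 40.1 tcp mm [419.4 306.3 150.1] jawyaw -75.7 gap 65.7 F [-1.5 -0.7  3. ]
```

View pics/s44c.png

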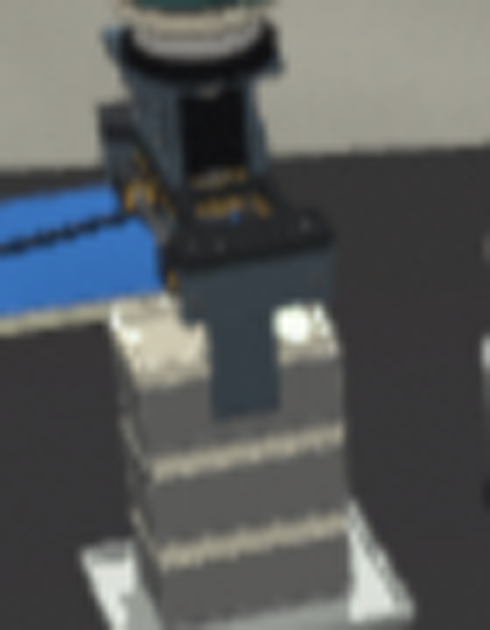

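Emit:
play_rows(
  series=[
    {"x": 0, "y": 0, "z": 0.0005, "wx": 0, "wy": 0, "wz": 0},
    {"x": 0, "y": 0, "z": 0.0005, "wx": 0, "wy": 0, "wz": 0},
    {"x": 0, "y": 0, "z": 0.0005, "wx": 0, "wy": 0, "wz": 0},
    {"x": 0, "y": 0, "z": 0.03, "wx": 0, "wy": 0, "wz": 0},
    {"x": 0, "y": 0, "z": 0.1, "wx": 0, "wy": 0, "wz": 0},
    {"x": 0, "y": 0, "z": 0.13, "wx": 0, "wy": 0, "wz": 0},
    {"x": 0, "y": 0, "z": 0.13, "wx": 0, "wy": 0, "wz": 0},
  ],
  grip=0.93,
)

```text
t: 40.8
eef_pos: [0.4206, 0.3071, 0.2308]
ee_rot: [2.097, 0.264, -2.082]
force: [0.8, 0.4, -0.8]
finger_gap: 0.93
```

```bash
python3 - <<'E'
from h import *
im,K,E=cam("side"); crop(im,215,90,285,180,7,"pics/s45c.png")
im,K,E=cam("top"); cv2.imwrite("pics/top45.png",im)
for o in blobs(im,K,E,115,.059,(230,140,365,260)): print("T",o)
to(633,-215,200,-22)
E
```

```text
T (418.7, -145.7, 88.1, 50.3, 28.7, (np.float64(326.0), np.float64(248.0)))
T (529.3, -101.1, 45.7, 26.8, 66.5, (np.float64(309.9), np.float64(212.8)))
T (632.9, -214.4, 109.9, 69.5, -21.9, (np.float64(345.4), np.float64(179.5)))
shift [ 0.3563 -0.8686 -0.0464] turn [ 1.000e-04  5.000e-04 -1.009e-01] | t 40.9 tcp mm [419.2 306.2 227.9] jawyaw -75.7 gap 84.6 F [-0.5  0.5 -0.5]
```

View pics/s45c.png

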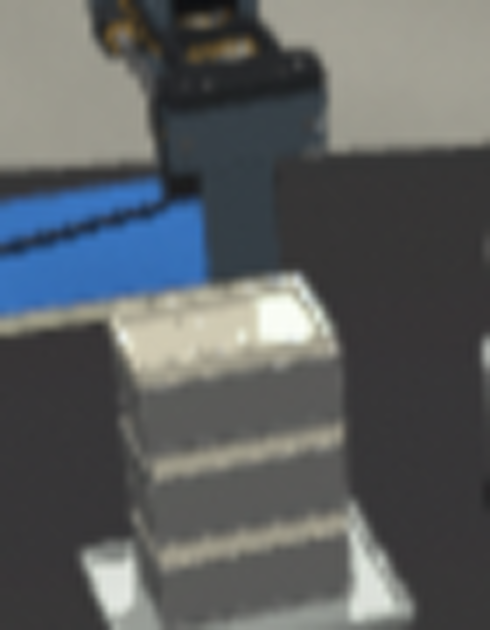

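Emit:
play_rows(
  series=[
    {"x": 0.02, "y": -0.05, "z": 0, "wx": 0, "wy": 0, "wz": 0},
    {"x": 0.05, "y": -0.12, "z": 0, "wx": 0, "wy": 0, "wz": -0.01},
    {"x": 0.08, "y": -0.195, "z": 0, "wx": 0, "wy": 0, "wz": -0.02},
    {"x": 0.11, "y": -0.27, "z": 0, "wx": 0, "wy": 0, "wz": -0.035},
    {"x": 0.14, "y": -0.345, "z": 0, "wx": 0, "wy": 0, "wz": -0.05},
    {"x": 0.17, "y": -0.42, "z": -0.01, "wx": 0, "wy": 0, "wz": -0.065},
    {"x": 0.2, "y": -0.495, "z": -0.02, "wx": 0, "wy": 0, "wz": -0.08},
    {"x": 0.23, "y": -0.57, "z": -0.03, "wx": 0, "wy": 0, "wz": -0.095},
  ],
)

```text
t: 41.7
eef_pos: [0.5569, -0.0378, 0.2081]
ee_rot: [-2.032, 0.362, 2.03]
force: [1.1, 1.3, 1.2]
finger_gap: 0.93
```

```bash
python3 - <<'E'
from h import *
im,K,E=cam("side"); cv2.imwrite("pics/side46.png",im)
to(633.5,-215.4,130,-21.9)
E
```

```text
shift [ 0.1244 -0.2881 -0.1292] turn [ 0.0004  0.0003 -0.0037] | t 41.8 tcp mm [558.9 -42.6 207.5] jawyaw -110.6 gap 84.7 F [-1.9 -2.2 -0.1]
```

View pics/side46.png

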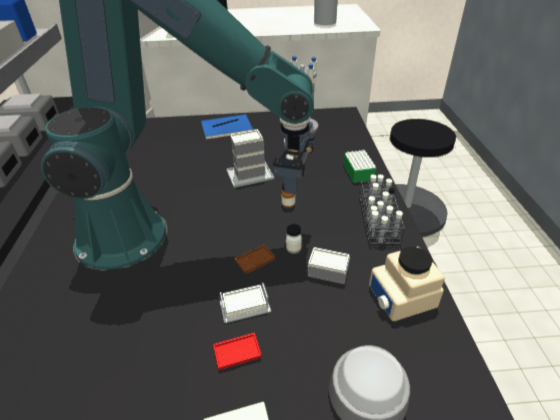

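Emit:
play_rows(
  series=[
    {"x": 0.03, "y": -0.07, "z": 0, "wx": 0, "wy": 0, "wz": -0.0037},
    {"x": 0.06, "y": -0.14, "z": 0, "wx": 0, "wy": 0, "wz": -0.0037},
    {"x": 0.09, "y": -0.21, "z": -0.03, "wx": 0, "wy": 0, "wz": -0.0037},
    {"x": 0.1244, "y": -0.288, "z": -0.06, "wx": 0, "wy": 0, "wz": -0.0037},
    {"x": 0.1244, "y": -0.288, "z": -0.1, "wx": 0, "wy": 0, "wz": -0.0037},
    {"x": 0.1244, "y": -0.288, "z": -0.129, "wx": 0, "wy": 0, "wz": -0.0037},
    {"x": 0.1244, "y": -0.288, "z": -0.129, "wx": 0, "wy": 0, "wz": -0.0037},
  ],
)

```text
t: 42.45
eef_pos: [0.6311, -0.2141, 0.1262]
ee_rot: [-2.009, 0.391, 2.017]
force: [-0.4, 0.4, 0.6]
finger_gap: 0.928
```

```bash
python3 - <<'E'
from h import *
cam("top")
im,K,E=cam("side"); crop(im,280,200,380,300,6,"pics/s47c.png")
to(633.5,-215.4,37,-21.9)
E
```

```text
shift [ 0.0007 -0.0018 -0.1547] turn [ 0.0003  0.     -0.0001] | t 42.5 tcp mm [ 633.1 -214.3  129.8] jawyaw -111.9 gap 84.8 F [ 0.2 -0.2  0.9]
```

View pics/s47c.png

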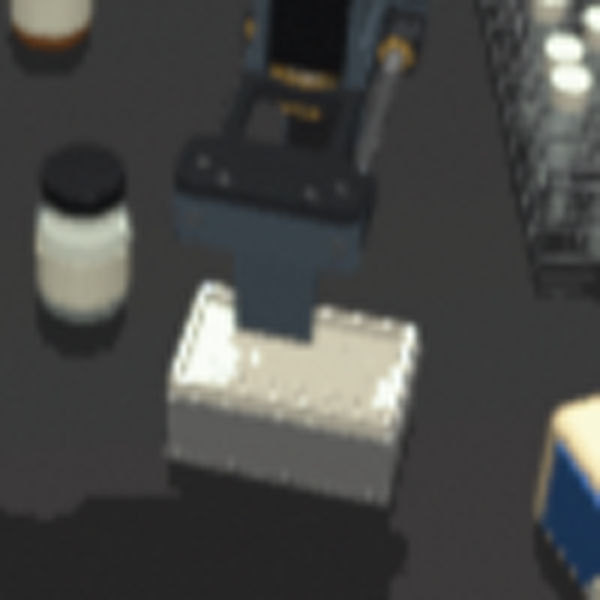

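Emit:
play_rows(
  series=[
    {"x": 0.0007, "y": -0.0018, "z": -0.05, "wx": 0, "wy": 0, "wz": 0},
    {"x": 0.0007, "y": -0.0018, "z": -0.1, "wx": 0, "wy": 0, "wz": 0},
    {"x": 0.0007, "y": -0.0018, "z": -0.135, "wx": 0, "wy": 0, "wz": 0},
    {"x": 0.0007, "y": -0.0018, "z": -0.154, "wx": 0, "wy": 0, "wz": 0},
    {"x": 0.0007, "y": -0.0018, "z": -0.154, "wx": 0, "wy": 0, "wz": 0},
    {"x": 0.0007, "y": -0.0018, "z": -0.154, "wx": 0, "wy": 0, "wz": 0},
  ],
)

```text
t: 43.15
eef_pos: [0.6342, -0.2153, 0.0387]
ee_rot: [-2.016, 0.391, 2.012]
force: [1.3, -0.4, -0.2]
finger_gap: 0.927
```

Emit:
play_rows(
  series=[
    {"x": 0, "y": 0, "z": 0, "wx": 0, "wy": 0, "wz": 0},
    {"x": 0, "y": 0, "z": 0, "wx": 0, "wy": 0, "wz": 0},
    {"x": 0, "y": 0, "z": 0, "wx": 0, "wy": 0, "wz": 0},
    {"x": 0, "y": 0, "z": 0, "wx": 0, "wy": 0, "wz": 0},
    {"x": 0, "y": 0, "z": 0, "wx": 0, "wy": 0, "wz": 0},
  ],
  grip=0.6,
)

```text
t: 43.65
eef_pos: [0.6348, -0.2156, 0.0398]
ee_rot: [-2.017, 0.391, 2.011]
force: [-2.4, 0.5, 8.9]
finger_gap: 0.721
```

```bash
python3 - <<'E'
from h import *
im,K,E=cam("side"); crop(im,280,200,380,300,6,"pics/s48c.png")
to(633.5,-215.4,37,-21.9)
p,R,j,s=pose(); a=np.radians(-21.9); d=p[:2]*1000-[633.5,-215.4]; print("along",d@[np.cos(a),np.sin(a)],"across",d@[-np.sin(a),np.cos(a)])
E
```

```text
shift [-0.0021  0.0003 -0.0046] turn [ 0.0005  0.0004 -0.0002] | t 43.7 tcp mm [ 634.8 -215.6   39.8] jawyaw -111.8 gap 65.4 F [-1.9  0.2  8.4]
along 1.2565970489782865 across 0.30203848310728093
```

View pics/s48c.png

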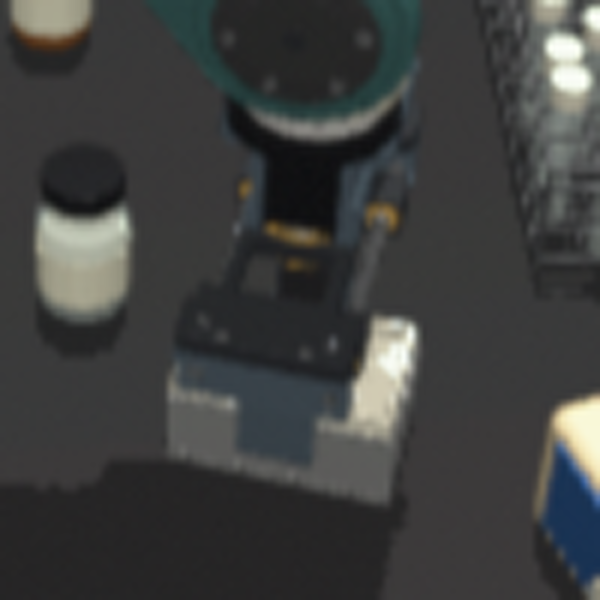

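Emit:
play_rows(
  series=[
    {"x": 0, "y": 0, "z": 0.03, "wx": 0, "wy": 0, "wz": 0},
    {"x": 0, "y": 0, "z": 0.1, "wx": 0, "wy": 0, "wz": 0},
    {"x": 0, "y": 0, "z": 0.18, "wx": 0, "wy": 0, "wz": 0},
    {"x": -0.01, "y": 0.03, "z": 0.25, "wx": 0, "wy": 0, "wz": 0.01},
    {"x": -0.03, "y": 0.08, "z": 0.31, "wx": 0, "wy": 0, "wz": 0.02},
    {"x": -0.06, "y": 0.145, "z": 0.335, "wx": 0, "wy": 0, "wz": 0.03},
    {"x": -0.09, "y": 0.22, "z": 0.335, "wx": 0, "wy": 0, "wz": 0.04},
    {"x": -0.12, "y": 0.295, "z": 0.335, "wx": 0, "wy": 0, "wz": 0.05},
  ],
)

```text
t: 44.5
eef_pos: [0.5617, -0.0373, 0.2425]
ee_rot: [-2.195, 0.073, 2.184]
force: [1.1, -0.2, -4.0]
finger_gap: 0.721
```

```bash
python3 - <<'E'
from h import *
to(419.5,306.3,235,14.3)
E
```

```text
shift [-0.2371  0.5727 -0.0124] turn [0.0002 0.0009 0.0501] | t 44.5 tcp mm [561.7 -37.3 242.5] jawyaw -93.7 gap 65.6 F [ 1.1 -0.2 -4. ]
```

Emit:
play_rows(
  series=[
    {"x": -0.03, "y": 0.073, "z": 0, "wx": 0, "wy": 0, "wz": 0.01},
    {"x": -0.06, "y": 0.146, "z": 0, "wx": 0, "wy": 0, "wz": 0.02},
    {"x": -0.09, "y": 0.218, "z": 0, "wx": 0, "wy": 0, "wz": 0.03},
    {"x": -0.12, "y": 0.29, "z": 0, "wx": 0, "wy": 0, "wz": 0.04},
    {"x": -0.15, "y": 0.363, "z": 0, "wx": 0, "wy": 0, "wz": 0.05},
    {"x": -0.18, "y": 0.435, "z": 0, "wx": 0, "wy": 0, "wz": 0.05},
    {"x": -0.21, "y": 0.507, "z": 0, "wx": 0, "wy": 0, "wz": 0.05},
    {"x": -0.23, "y": 0.555, "z": 0, "wx": 0, "wy": 0, "wz": 0.05},
  ],
)

```text
t: 45.3
eef_pos: [0.4222, 0.2978, 0.2435]
ee_rot: [2.094, 0.262, -2.081]
force: [0.1, -0.4, -4.7]
finger_gap: 0.723
```

```bash
python3 - <<'E'
from h import *
cam("top"); cam("side")
to(419.5,306.3,230,14.3)
E
```

```text
shift [-0.0045  0.0134 -0.0224] turn [-0.0001  0.001  -0.0004] | t 45.4 tcp mm [422.2 298.2 243.4] jawyaw -75.5 gap 65.8 F [ 0.1 -0.4 -3.3]
```

Emit:
play_rows(
  series=[
    {"x": -0.0045, "y": 0.0134, "z": -0.005, "wx": 0, "wy": 0.0006, "wz": -0.0004},
    {"x": -0.0045, "y": 0.0134, "z": -0.015, "wx": 0, "wy": 0.0006, "wz": -0.0004},
    {"x": -0.0045, "y": 0.0134, "z": -0.022, "wx": 0, "wy": 0.0006, "wz": -0.0004},
    {"x": -0.0045, "y": 0.0134, "z": -0.022, "wx": 0, "wy": 0.0006, "wz": -0.0004},
    {"x": -0.0045, "y": 0.0134, "z": -0.022, "wx": 0, "wy": 0.0006, "wz": -0.0004},
  ],
)

```text
t: 45.9
eef_pos: [0.4197, 0.3057, 0.23]
ee_rot: [2.091, 0.261, -2.087]
force: [0.3, 0.5, -3.3]
finger_gap: 0.724
```

```bash
python3 - <<'E'
from h import *
im,K,E=cam("side"); crop(im,215,70,285,180,5.4,"pics/s49c.png")
to(419.5,306.3,204.8,14.3)
E
```

```text
shift [-0.0004  0.0007 -0.0424] turn [-0.      0.0004  0.0001] | t 46.0 tcp mm [419.7 305.9 230.2] jawyaw -75.7 gap 65.3 F [ 0.6 -0.1 -3. ]
```

View pics/s49c.png

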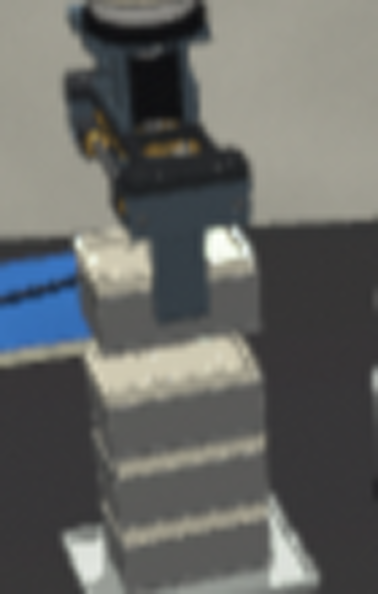

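Emit:
play_rows(
  series=[
    {"x": -0.0004, "y": 0.0005, "z": -0.01, "wx": 0, "wy": 0, "wz": 0},
    {"x": -0.0004, "y": 0.0005, "z": -0.02, "wx": 0, "wy": 0, "wz": 0},
    {"x": -0.0004, "y": 0.0005, "z": -0.028, "wx": 0, "wy": 0, "wz": 0},
    {"x": -0.0004, "y": 0.0005, "z": -0.036, "wx": 0, "wy": 0, "wz": 0},
    {"x": -0.0004, "y": 0.0005, "z": -0.042, "wx": 0, "wy": 0, "wz": 0},
    {"x": -0.0004, "y": 0.0005, "z": -0.043, "wx": 0, "wy": 0, "wz": 0},
    {"x": -0.0004, "y": 0.0005, "z": -0.043, "wx": 0, "wy": 0, "wz": 0},
  ],
)

```text
t: 46.65
eef_pos: [0.4198, 0.3064, 0.2047]
ee_rot: [2.092, 0.262, -2.086]
force: [-1.4, -0.4, 2.3]
finger_gap: 0.72
```

```bash
python3 - <<'E'
from h import *
im,K,E=cam("side"); crop(im,215,70,285,180,5.4,"pics/s50c.png")
to(419.5,306.3,204.8,14.3)
E
```

```text
shift [-0.0004 -0.0001  0.0002] turn [-0.0001  0.0004  0.0001] | t 46.7 tcp mm [419.8 306.3 204.7] jawyaw -75.7 gap 65.7 F [-1.1 -0.3  2.4]
```

View pics/s50c.png

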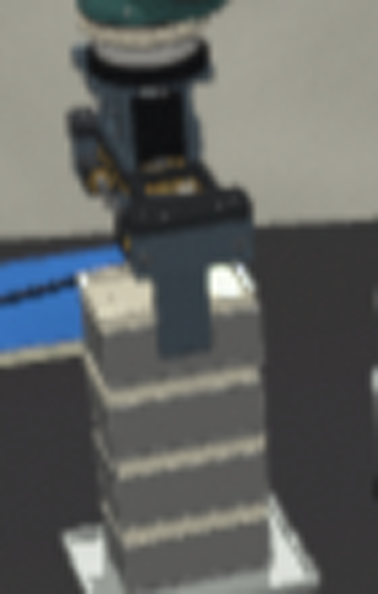

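Seated at the expected height; release, rise and move aside for a last look.

Emit:
play_rows(
  series=[
    {"x": 0, "y": 0, "z": 0.0005, "wx": 0, "wy": 0, "wz": 0},
    {"x": 0, "y": 0, "z": 0.0005, "wx": 0, "wy": 0, "wz": 0},
    {"x": 0, "y": 0, "z": 0.0005, "wx": 0, "wy": 0, "wz": 0},
    {"x": 0, "y": 0, "z": 0.03, "wx": 0, "wy": 0, "wz": 0},
    {"x": 0, "y": 0, "z": 0.1, "wx": 0, "wy": 0, "wz": 0},
    {"x": 0, "y": 0, "z": 0.18, "wx": 0, "wy": 0, "wz": 0},
    {"x": 0, "y": 0, "z": 0.2, "wx": 0, "wy": 0, "wz": 0},
  ],
  grip=0.93,
)

```text
t: 47.4
eef_pos: [0.4213, 0.3073, 0.3297]
ee_rot: [2.099, 0.265, -2.081]
force: [-0.2, 0.1, -1.0]
finger_gap: 0.932
```

Emit:
play_rows(
  series=[
    {"x": 0.03, "y": -0.07, "z": 0.02, "wx": 0, "wy": 0, "wz": 0},
    {"x": 0.06, "y": -0.14, "z": 0.02, "wx": 0, "wy": 0, "wz": 0},
    {"x": 0.1, "y": -0.21, "z": 0.02, "wx": 0, "wy": 0, "wz": 0},
    {"x": 0.13, "y": -0.28, "z": 0.02, "wx": 0, "wy": 0, "wz": 0},
    {"x": 0.16, "y": -0.35, "z": 0.02, "wx": 0, "wy": 0, "wz": 0},
    {"x": 0.16, "y": -0.42, "z": 0.02, "wx": 0, "wy": 0, "wz": 0},
    {"x": 0.16, "y": -0.49, "z": 0.02, "wx": 0, "wy": 0, "wz": 0},
    {"x": 0.16, "y": -0.54, "z": 0.02, "wx": 0, "wy": 0, "wz": 0},
  ],
)

```text
t: 48.2
eef_pos: [0.5169, -0.0189, 0.3411]
ee_rot: [2.099, 0.264, -2.082]
force: [-0.1, 0.6, 0.3]
finger_gap: 0.932
```

```bash
python3 - <<'E'
from h import *
cam("top");cam("top");cam("top")
im,K,E=cam("side"); cv2.imwrite("pics/side51.png",im); crop(im,215,100,285,190,6.5,"pics/s51c.png")
im,K,E=cam("top"); cv2.imwrite("pics/top51.png",im); crop(im,140,200,220,290,6.5,"pics/t51c.png")
for z in (.165+.059,): print([o for o in blobs(im,K,E,215,z,(140,200,225,295))])
print(arm.state()["t"],arm.state()["eef_pos"])
E
```

```text
[(330.9, 266.4, 68.0, 25.1, 82.0, (np.float64(176.4), np.float64(275.8))), (418.0, 306.9, 100.2, 59.4, 14.0, (np.float64(162.5), np.float64(245.3)))]
48.45 [ 0.51716437 -0.01633712  0.34133525]
```

View pics/side51.png

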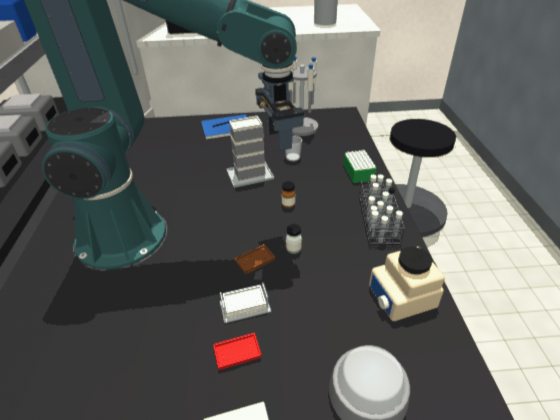

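View pics/s51c.png

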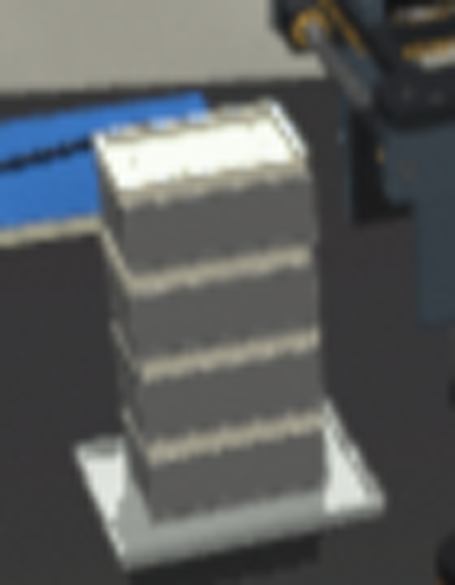

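View pics/t51c.png

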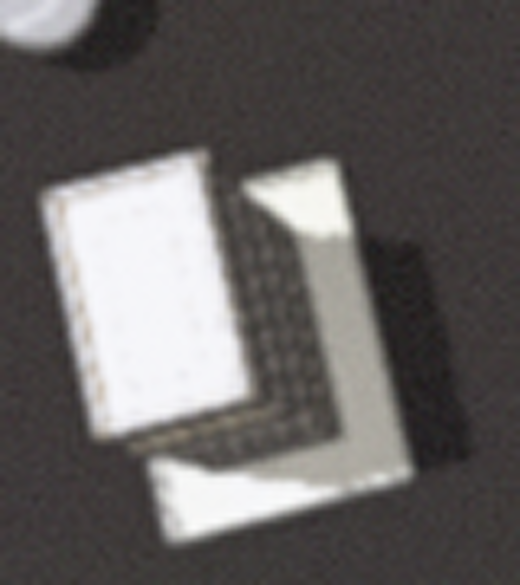

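View pics/top51.png

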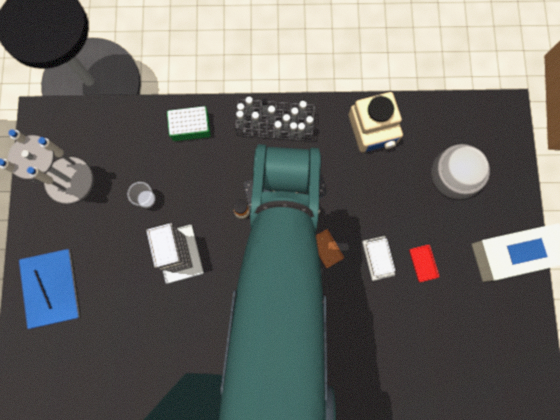

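```bash
python3 - <<'E'
from h import *
print(arm.finish_job(), arm.state()["t"])
E
```

```text
the job is handed in; nothing more can be done
the job is handed in; nothing more can be done
```

I closed all four boxes with the top four lids, taken one at a time, and stacked them as one column in the middle of the tray. The job was handed in at about 48 s on the robot's clock.

**Final checks:**
- **Column:** it looks straight and upright in both views. The top lid measured at (418, 307) mm with a yaw of 14.0°, against the tray's (418, 307) mm and 14.4°. Each box came to rest within about 0.3 mm of the height expected for its level.
- **Lids:** each lid went in with under 3 N of contact force, to within about 1 mm of the expected height, and looked fully down.
- **Spare lids and bystanders:** the two spare lids lie level in the stand, and the bottles, the beaker and the look-alikes appear where they were. In the last top view the arm hides one bottle and part of the other, so I judged those two by the side view.
- **Knocks:** I saw no box knocked aside at any point.

**Disagreements:**
- The side camera read positions about 3 mm low in y compared with the top camera. I corrected for this by viewing the gripper at a known pose.
- A hand-picked check of the first box in the tray came out about 2.5 mm lower in y than the arm's own position. I used the arm's value, and the boxes stacked above seated without trouble.

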